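# Dip the vacuum pump and hold the dipstick level for reading

## Robot

A 6-joint arm with a two-finger parallel gripper is mounted at the origin on a cart in front of the work surface, level with it; the furniture and walls round the work are solid. World frame = base frame: x ahead of the robot, y to its left, z up, the work surface at z = 0. Lengths are in m, angles in rad, forces in N, time in s.
With the tool pointing down it reaches from about 0.375 to 0.75 m from the base axis. Payload 9 kg.
Tool frame: the origin (TCP) lies between the finger pads; the fingertips stand 14 mm ahead of it and the grasp point (between the pads) lies 5 mm behind it (arm.tips_ahead is the distance from the TCP to the fingertips, in m); z points along the fingers, y is the direction in which the jaws open and shut (so a half turn about z gives the same grasp; the last joint's range is limited). The gripper opens to 85 mm and grips with 20 to 120 N. Pads are 22 mm wide; open, the fingers measure 114 mm over their backs; the gripper's body (76 mm by 85 mm) begins 54 mm behind the grasp point. The pads swing forward as they close: fully open they stand 13 mm farther back than shut.
Start: joints at [0.971, 0.104, 0.097, 1.564, 0, 1.353], TCP at [0.224, 0.557, 0.245] pointing down, gripper open.
Joint ranges: [-2.99, 2.99], [-0.84, 1.86], [-1.1, 1.16], [-1.84, 2.11], [-1.51, 1.56], [-3.14, 3.14]. Speed limits (rad/s): [2.22, 2.22, 2.57, 3.14, 3.14, 3.14].

## Interface

Orientations are given as [roll, pitch, yaw] about the fixed x, y, z axes, in that order (R = Rz(yaw) Ry(pitch) Rx(roll)).
In Python, from rig import monitor, vision, arm gives the robot as it stands. The module is installed in compiled form; this text tells all that it offers.
- The arm moves only by the tool servo_tool, never from a script. Its argument "series" is a list of rows, each a list of 7 numbers: the finger opening in mm, from 0 to 85.4, then the shift along the tool's x, y, z in mm, then the turn, a rotation vector about the tool's x, y, z in degrees. In form: [[gripper, x, y, z, wx, wy, wz], ...]. A call has 1 to 10 rows; each row shifts and turns the commanded pose from where the row before left it, along the tool's axes as they then stand; what a row does not reach is not made up. A row lasts 1/12 s, in which the tool goes at most 41.7 mm and 7.16 degrees, less where a joint would pass 70% of its speed; a pose out of reach is approached as far as the arm can. A call with a gripper value outside its range is refused whole. The fingers move at their own pace and stop on an object; the grip force is fixed at half the most. Time passes only in rows, so rows that do not move let the fingers close. It gives the time, the measured TCP pose, the force and the opening at its end, in the units of the state.
- monitor.get_obs(): the state, without advancing time (a new reading comes with each control period).
- vision.capture(name): name is "scene" or "side" or "wrist"; returns the picture (420x560x3 uint8, blue, green, red); there is no depth.
- vision.camera_info(name): a dict with "K" (3x3 intrinsics, pixels), "pose" (4x4, takes a point from camera to world coordinates). Camera axes: x right, y up, looking along -z (the intrinsics and any distortion apply to the point x, -y, -z); pixel columns grow to the right and rows downward; lengths in m; the calibration is good to about 2 mm. A picture is of the moment at which its call begins: read the wrist's pose just before it. camera_info takes no time and is no camera call; for the wrist camera it gives the pose at the moment of the call.
- arm.hand_in(): hands the job in, once; it reports no verdict.
The state is a dict: "t": time; "joint_positions": joint angles; "dq": joint speeds; "joint_efforts": joint torques, N m; "position": TCP position; "tool_rot": TCP orientation; "wrist_force": force on the tool from outside, world axes, zero at the start; "ft_torque": the same for the moment, N m; "grip_width": finger opening in m.
Only numpy, scipy, OpenCV 4.12 (cv2) and the standard library are available. Lean on these libraries where they do the work, as an engineer would, in place of code of your own. Each camera call takes 0.05 s, during which the arm holds its last target.

## Task

Check the oil on the small grey vacuum pump: gently lift the hinged cap of its slanting dipstick tube by the red bar all the way back to its stop, take the dipstick from its wooden cradle, and slide it into the tube until its collar sits on the rim, without forcing it. Then draw it right out and hold it level, clear of everything and at least 20 cm above the worktop, so that its tip can be read. Finish while still holding it there, with the cap left open; do not knock the things standing around.

Things in the scene. Friction and masses are not known exactly. Their poses are not given: they have to be found in the camera images.
- pump: Fixed grey vacuum pump, casing 100 x 130 mm, top at 90 mm height, small ports up to 110 mm. Origin on the worktop under the casing; +x is level, in the direction in which the dipstick tube points (away from the casing), z up. The casing reaches x -55 to +45, y -65 to +65 mm.
- gauge_tube: Fixed steel dipstick tube, rising from the pump's casing at 35 degrees above level. Origin at the centre of its mouth (rim plane), 130 mm above the worktop and 75 mm along the pump's +x; +x is the tube's axis pointing out of the mouth, y level, z up and square to the axis. Funnel mouth 27 mm inside (33 mm outside), narrowing to a bore of 14 mm at 14 mm depth; the bore is 92 mm deep in all and open below.
- cap_hinge (a point): Hinge axis of the cap, 26 mm above the mouth's centre along the tube's z; the axis runs along the tube's y.
- tube_cap (a joint): Hinge angle of the black cap that covers the mouth: 0 shut (may stand ajar up to 0.2 at the start), grows as the cap swings up and back over the hinge, stop at 2.2 rad. It stays where it is left; about 1 to 2 N at the bar moves it.
- cap_bar (a point): Middle of the cap's red grip bar: a round bar 10 mm thick and 60 mm free length along the tube's y, 42 mm off the cap's face on two side posts; the cap's round face is 42 mm across. With the cap shut it lies 48 mm out on the tube's axis; it swings about the hinge.
- cradle: Fixed wooden cradle, base 220 x 60 x 8 mm, with two notched uprights 10 mm thick, 44 mm wide and 57 mm high, in which the dipstick lies level. Origin on the worktop straight under the point dip_grip of the resting dipstick; its +x is along the resting dipstick, tip towards -x. Uprights at x = -130 and +42 mm; notches open upward, so the dipstick lifts straight out.
- dipstick: Loose dipstick, 80 g, 210 mm long. Origin at the centre of the collar's stop face, +x along the stick towards the handle. Steel rod 8 mm thick reaching 80 mm from the stop face to the tip at -x, tip bevelled; collar 34 mm across and 6 mm thick at x 0 to 6 mm; neck 8 mm thick; yellow handle from x = 35 to 130 mm, 14 mm wide (along y) and 20 mm high (along z). Rests with its axis level, 50 mm above the worktop.
- dip_tip (a point): Tip of the dipstick, x = -80 mm on its axis.
- dip_grip (a point): Place on the handle's axis to take hold of it, x = +80 mm; at rest both its flat sides are free for 35 mm towards either end.
- microscope_binocular: Fixed white microscope with black stage and two eyepieces, about 250 mm long and 350 mm high, standing right of the pump; origin at its foot.
- measuring_glass: Bystander: printed measuring glass, 83 mm across, 164 mm high, origin at its foot.
- pill_pot: Bystander: white pot, 44 mm across, 60 mm high, origin at its foot.
- immersion_oil: Bystander: small brown bottle, 26 mm across, 62 mm high, origin at its foot.
- vial_blue: Bystander: vial with blue cap, 22 mm across, 60 mm high, origin at its foot.
- vial_red: Bystander: vial with red cap, 22 mm across, 60 mm high, origin at its foot.
- petri_dish: Bystander: covered dish, 90 mm across, 16 mm high, origin at its foot.
- petri_dish_lower: Bystander: covered dish, 90 mm across, 16 mm high, origin at its foot.

How it is judged:
On the way, in this order (a step that is already met when the one before it is completed fails the run):
1. the cap stands open at its stop (value of joint tube_cap above 2.05 rad and velocity of joint tube_cap below 0.3 rad/s), for 0.2 s.
2. the dipstick is in the tube, its collar on the rim (distance between dipstick and gauge_tube below 0.006 m and x of dipstick in the frame of gauge_tube below 0.0025 m and angle between the x axis of dipstick and the x axis of gauge_tube, either way round below 0.12 rad and x of dip_tip in the frame of gauge_tube below -0.07 m), for 0.2 s.
3. the dipstick is drawn right out of the tube (x of dip_tip in the frame of gauge_tube above 0.005 m), for 0.1 s.
At the end, for the whole second after the job is handed in: The dipstick is held still in the fingers, level within about 7 degrees, at least 19 cm above the worktop, its tip more than 4 cm from the tube's mouth and touching neither pump, cradle nor microscope; the cap is open (over 2.0 rad) (angle between dipstick's own x axis and vertical between 1.45 and 1.69 rad and height (world z) of each of dip_tip, dipstick above 0.19 m and contact force between dipstick and the fingers above 2 N and contact force between dipstick and pump below 0.2 N and contact force between dipstick and cradle below 0.2 N and contact force between dipstick and microscope_binocular below 0.2 N and linear speed of dipstick below 0.02 m/s and angular speed of dipstick below 0.15 rad/s and distance between dip_tip and gauge_tube above 0.04 m and value of joint tube_cap above 2 rad); the arm keeps its last pose, push and grip.
It fails at once if the cap is flung against its stop (over 3 rad/s) (velocity of joint tube_cap above 3 rad/s).
It fails at once if the dipstick is forced against pump or tube (over 35 N) (contact force between dipstick and pump above 35 N).
It fails at once if a bystander is knocked (moved over 2 cm) (distance of any of measuring_glass, pill_pot, immersion_oil, vial_blue, vial_red, petri_dish, petri_dish_lower from where it was at the start of the episode above 0.02 m).
It also fails if it takes over 70 s, if anything falls off the work surface, if the arm or the gripper's body presses on something with over 40 N, if the wrist force passes 120 N, or if a joint passes its speed limit or range.

## Working session

There is one attempt and no reset: what is moved stays moved. The work goes in short steps, Python scripts to look and compute and a tool call to move; the robot and the scene stay as the last step left them, time stands still between calls to the robot, and variables do not carry over. Pictures are saved under pics/ and viewed, and the job is handed in when it is done.

Besides the shell and the picture viewer there is one more tool, called after "Call:" as name(argument=value, ...) on one line, values as JSON. servo_tool: Moves the arm, as the interface text tells. Its arguments: {"type":"object","properties":{"series":{"type":"array","items":{"type":"array","items":{"type":"number"}}}},"required":["series"]}

```bash
mkdir -p pics
python3 - <<'E'
from rig import monitor, vision, arm
import cv2
o=monitor.get_obs(); print(o)
for n in ["scene","side","wrist"]:
    i=vision.camera_info(n); print(n,i)
    cv2.imwrite(f"pics/{n}0.png",vision.capture(n))
print(arm.tips_ahead)
E
```

```text
{'t': 0.0, 'joint_positions': array([ 9.71337360e-01,  1.04683855e-01,  9.64415978e-02,  1.56391023e+00,
       -4.36370181e-06,  1.35307912e+00]), 'dq': array([-5.27210092e-04, -1.01960332e-03, -7.00076542e-05, -5.56723327e-04,
       -1.29910759e-03, -2.10248854e-03]), 'joint_efforts': array([-4.57297920e-04, -5.56931877e+01,  5.03646111e+01,  1.71806471e-02,
       -3.77356882e-04,  2.60325248e-05]), 'position': array([0.22333448, 0.55653162, 0.24451614]), 'tool_rot': array([-3.14026757e+00, -2.88670849e-04,  2.75985071e+00]), 'wrist_force': array([ 0.60060939, -0.20088999,  0.64183517]), 'ft_torque': array([-0.03713717, -0.03588787, -0.0104492 ]), 'grip_width': 0.08550440783605635}
scene {'K': array([[492.37585389,   0.        , 279.29024684],
       [  0.        , 492.37585389, 211.00350631],
       [  0.        ,   0.        ,   1.        ]]), 'pose': array([[-0.99486174,  0.09366566, -0.03842994,  0.49345965],
       [-0.1002553 , -0.85853853,  0.50285232,  0.9512197 ],
       [ 0.01410641,  0.50412134,  0.86351762,  1.48542069],
       [ 0.        ,  0.        ,  0.        , 
[... 258 characters left out ...]
[-0.62051294,  0.30799046, -0.72118345, -1.00406372],
       [-0.0034218 ,  0.91857455,  0.39523296,  0.77711238],
       [ 0.        ,  0.        ,  0.        ,  1.        ]])}
wrist {'K': array([[355.69307734,   0.        , 283.41910442],
       [  0.        , 355.69307734, 203.94779784],
       [  0.        ,   0.        ,   1.        ]]), 'pose': array([[ 3.72502923e-01, -8.87573184e-01, -2.71026597e-01,
         1.54316866e-01],
       [ 9.28030974e-01,  3.56355094e-01,  1.08487598e-01,
         5.85569364e-01],
       [ 2.91026000e-04, -2.91933024e-01,  9.56438720e-01,
         3.72706411e-01],
       [ 0.00000000e+00,  0.00000000e+00,  0.00000000e+00,
         1.00000000e+00]])}
0.014
```

View pics/scene0.png

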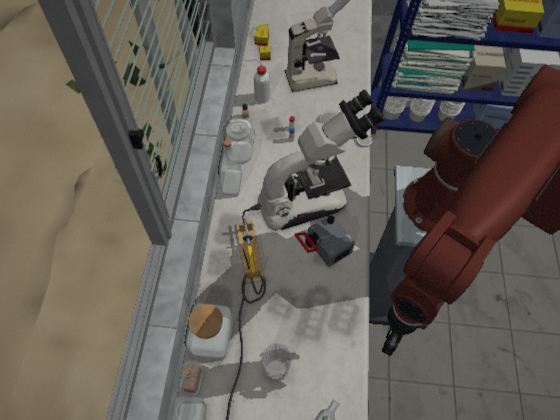

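View pics/side0.png

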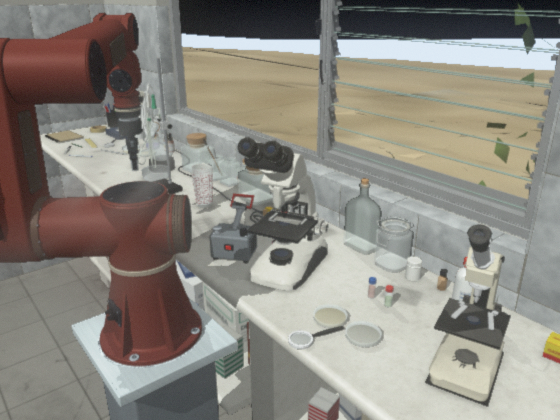

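View pics/wrist0.png

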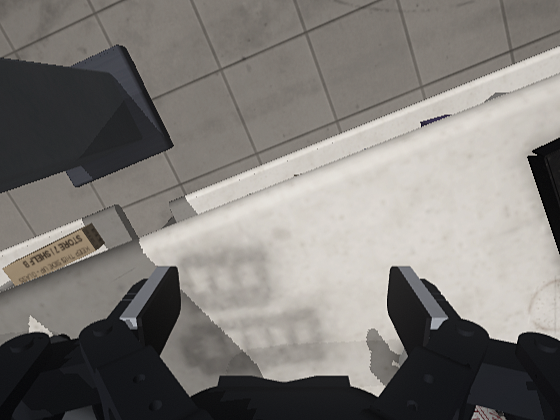

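```bash
cat > h.py <<'E'
import numpy as np, cv2
from rig import monitor, vision, arm
def ray(name,u,v,info=None):
    i=info or vision.camera_info(name); K,P=i["K"],i["pose"]
    d=np.array([(u-K[0,2])/K[0,0],-(v-K[1,2])/K[1,1],-1.])
    return P[:3,3],P[:3,:3]@d
def onz(name,u,v,z,info=None):
    o,d=ray(name,u,v,info); return o+d*(z-o[2])/d[2]
def proj(name,p,info=None):
    i=info or vision.camera_info(name); K,P=i["K"],i["pose"]
    q=P[:3,:3].T@(np.asarray(p)-P[:3,3]); return np.array([K[0,0]*q[0]/-q[2]+K[0,2],K[1,1]*q[1]/q[2]+K[1,2]])
def tri(*rs):
    A=np.zeros((3,3));b=np.zeros(3)
    for o,d in rs:
        d=d/np.linalg.norm(d);M=np.eye(3)-np.outer(d,d);A+=M;b+=M@o
    p=np.linalg.solve(A,b)
    return p,[np.linalg.norm((np.eye(3)-np.outer(d,d)/(d@d))@(p-o)) for o,d in rs]
E
python3 - <<'E'
import cv2
a=cv2.imread('pics/scene0.png')
cv2.imwrite('pics/sc1.png',cv2.resize(a[205:305,225:365],None,fx=5.6,fy=5.6,interpolation=cv2.INTER_CUBIC))
a=cv2.imread('pics/side0.png')
cv2.imwrite('pics/si1.png',cv2.resize(a[180:270,190:310],None,fx=6.5,fy=6.5,interpolation=cv2.INTER_CUBIC))
E
```

```text
(no output)
```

View pics/sc1.png

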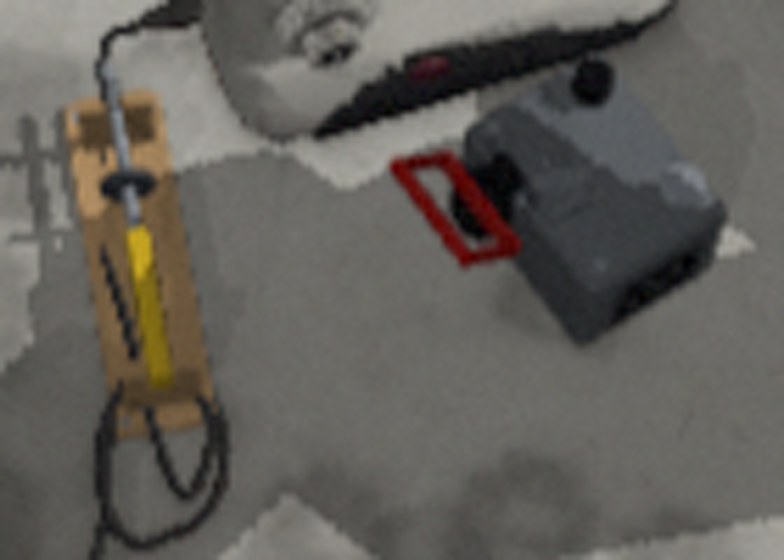

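View pics/si1.png

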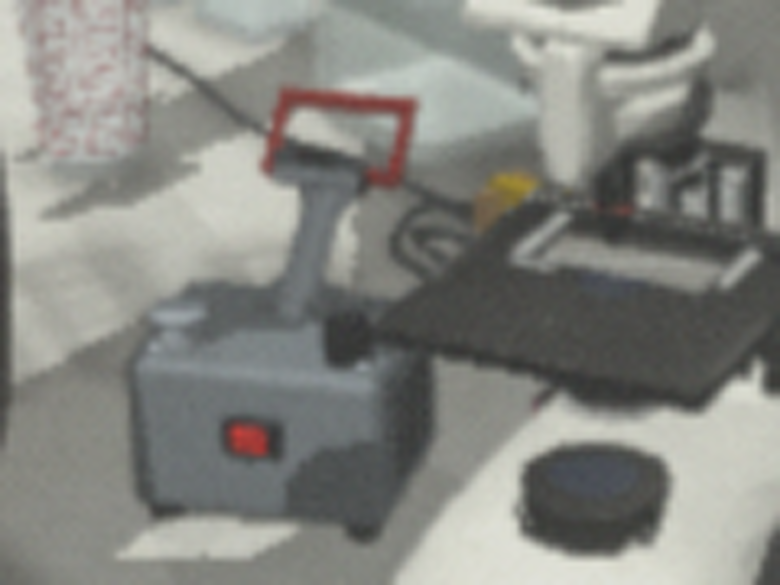

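Run:
```python
from h import *
S=lambda x,y:ray("scene",225+x/5.6-.4,205+y/5.6-.4)
D=lambda x,y:ray("side",190+x/6.5-.4,180+y/6.5-.4)
a=tri(S(401,166),D(409,104)); b=tri(S(466,258),D(285,97)); print("bar",a,b,np.linalg.norm(a[0]-b[0]))
# hinge-side ends (posts bottom)
c=tri(S(448,158),D(398,180)); d=tri(S(512,246),D(268,168)); print("post feet",c,d)
Z=lambda x,y,z:onz("scene",225+x/5.6-.4,205+y/5.6-.4,z)
print("handle ends",Z(138,230,.06),Z(162,382,.06),"collar",Z(128,184,.05),"tip",Z(110,68,.05))
print("casing top corners",Z(470,130,.09),Z(582,300,.09),Z(722,215,.09))
print("table under", Z(582,343,0),Z(720,262,0))
for n in["glass"]: print(onz("scene",276,375,0))
```

```text
bar (array([0.49336858, 0.2561498 , 0.16224243]), [np.float64(0.00019493733265465386), np.float64(0.00019493733265446092)]) (array([0.45320331, 0.30730427, 0.16059956]), [np.float64(0.0011875269108861223), np.float64(0.0011875269108861748)]) 0.06505942311719409
post feet (array([0.46856418, 0.23321379, 0.13426025]), [np.float64(0.0009863829440748134), np.float64(0.0009863829440749788)]) (array([0.42771943, 0.28526766, 0.13517396]), [np.float64(0.0015990207346372326), np.float64(0.001599020734637276)])
handle ends [0.64005587 0.26013401 0.06      ] [0.61444044 0.35213982 0.06      ] collar [0.65079381 0.22628459 0.05      ] tip [0.6718199  0.15021116 0.05      ]
casing top corners [0.45564384 0.19079103 0.09      ] [0.3861199  0.29116469 0.09      ] [0.30984224 0.22991571 0.09      ]
table under [0.3778122 0.2762673 0.       ] [0.29842258 0.21491114 0.        ]
[0.51344815 0.63984565 0.        ]
```

```bash
cat >> h.py <<'E'
from scipy.spatial.transform import Rotation as Ro
def state():
    o=monitor.get_obs(); return o["position"],Ro.from_euler("xyz",o["tool_rot"])
def delta(pos,R=None):
    p,r=state(); 
    print("shift in tool axes mm",np.round(r.inv().apply(np.asarray(pos)-p)*1e3,1))
    if R is not None: print("turn deg",np.round(np.degrees((r.inv()*R).as_rotvec()),2), "shift in target axes",np.round(R.inv().apply(np.asarray(pos)-p)*1e3,1))
def tool(yaw,tilt):
    # tool z tilted by tilt deg out from straight down towards azimuth yaw+180; tool x at azimuth yaw when tilt 0
    y=np.radians(yaw);t=np.radians(tilt);u=-np.array([np.cos(y),np.sin(y),0]);z=np.array([0,0,1.])
    tz=np.sin(t)*u-np.cos(t)*z; ty=np.array([np.sin(y),-np.cos(y),0]); tx=np.cross(ty,tz)
    return Ro.from_matrix(np.c_[tx,ty,tz])
E
python3 - <<'E'
from h import *
for nm,u,v,z in [("eyep",360,100,.33),("eyep2",375,120,.30),("neck",320,140,.3),("arm",268,200,.1),("stage R",350,185,.13),("stage front",300,205,.13),("base low",270,228,.02),("base r",345,205,.02),("dish",363,140,.01)]: print(nm,np.round(onz("scene",u,v,z),3))
delta([.45,.30,.30],tool(-142,0))
print(tool(-142,0).as_euler("xyz"))
E
```

```text
eyep [ 0.333 -0.151  0.33 ]
eyep2 [ 0.281 -0.1    0.3  ]
neck [ 0.448 -0.002  0.3  ]
arm [0.596 0.107 0.1  ]
stage R [0.332 0.038 0.13 ]
stage front [0.49  0.132 0.13 ]
base low [0.583 0.167 0.02 ]
base r [0.334 0.049 0.02 ]
dish [ 0.274 -0.253  0.01 ]
shift in tool axes mm [-305.9 -153.7  -55.2]
turn deg [-4.000e-02 -4.000e-02 -5.987e+01] shift in target axes [ -20.6 -341.7  -55.3]
[ 3.14159265  0.         -2.47836754]
```

Call:
servo_tool(series=[[85, 0, 0, -6, 0, 0, -6], [85, 0, 0, -6, 0, 0, -6], [85, 0, 0, -6, 0, 0, -6], [85, 0, 0, -6, 0, 0, -6], [85, 0, 0, -6, 0, 0, -6], [85, 0, 0, -5, 0, 0, -6], [85, 0, 0, -5, 0, 0, -6], [85, 0, 0, -5, 0, 0, -6], [85, 0, 0, -5, 0, 0, -6], [85, 0, 0, -5, 0, 0, -6]])

```text
t: 0.98
position: [0.2235, 0.5567, 0.3002]
tool_rot: [-3.141, -0.0, -2.471]
wrist_force: [0.4, -0.2, -0.9]
grip_width: 0.0848
```

Call:
servo_tool(series=[[85, -2, -34, 0, 0, 0, 0], [85, -2, -34, 0, 0, 0, 0], [85, -2, -34, 0, 0, 0, 0], [85, -2, -34, 0, 0, 0, 0], [85, -2, -34, 0, 0, 0, 0], [85, -2, -34, 0, 0, 0, 0], [85, -2, -34, 0, 0, 0, 0], [85, -2, -34, 0, 0, 0, 0], [85, -2, -34, 0, 0, 0, 0], [85, -2, -34, 0, 0, 0, 0]])

```text
t: 1.82
position: [0.45, 0.3002, 0.3002]
tool_rot: [3.141, -0.0, -2.476]
wrist_force: [0.6, -0.0, -0.5]
grip_width: 0.085
```

Run:
```python
from h import *
import pickle
o=monitor.get_obs(); print(o["position"],o["tool_rot"],o["joint_positions"],o["wrist_force"],o["t"])
i=vision.camera_info("wrist"); im=vision.capture("wrist"); cv2.imwrite("pics/w1.png",im); pickle.dump(i,open("w1.pkl","wb"))
```

```text
[0.44997277 0.30023401 0.30017848] [ 3.14149768e+00 -6.16996266e-05 -2.47619332e+00] [ 3.46415132e-01 -5.60473241e-02  3.48961896e-02  1.66182821e+00
  7.08297894e-05 -3.18984205e-01] [ 0.63231443 -0.01862418 -0.51940894] 1.8167
```

View pics/w1.png

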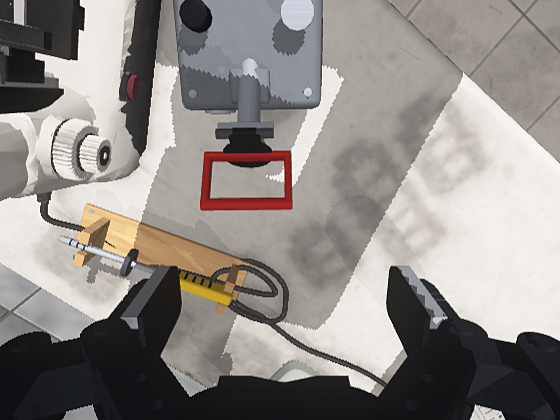

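Run:
```python
from h import *
import pickle
i=pickle.load(open("w1.pkl","rb")); im=cv2.imread("pics/w1.png").astype(int)
m=((im[...,2]>90)&(im[...,1]<60)&(im[...,0]<60)).astype(np.uint8); m[:, :180]=0
ys,xs=np.nonzero(m); print(xs.min(),xs.max(),ys.min(),ys.max())
for c in (215,230,245,260,275,285):
    r=np.nonzero(m[:,c])[0]; print(c,r.min(),r.max(),[int(v) for v in r[r>185]][:1])
b=[onz(0,203,205,.161,i),onz(0,291,204,.161,i)]
sc=vision.camera_info("scene")
print(b,np.linalg.norm(b[0]-b[1]))
d=b[1]-b[0]; print("bar yaw-90",np.degrees(np.arctan2(d[1],d[0]))-90, (b[0]+b[1])/2)
print("casing",[onz(0,*q,.09,i) for q in ((179,108),(322,108))])
# triangulate w/ side
D=lambda x,y:ray("side",190+x/6.5-.4,180+y/6.5-.4)
print(tri(ray(0,206,205,i),D(409,104)),tri(ray(0,288,204,i),D(285,97)))
y=im[...,2]*1.;  my=((im[...,2]>150)&(im[...,1]>110)&(im[...,0]<60)).astype(np.uint8)
ys,xs=np.nonzero(my); print("yellow",xs.min(),xs.max(),ys.min(),ys.max(),xs.mean(),ys.mean(),onz(0,xs.mean(),ys.mean(),.06,i))
print("tip,collar",onz(0,61,239,.05,i),onz(0,129,262,.05,i))
cv2.imwrite("pics/w1c.png",cv2.resize(cv2.imread("pics/w1.png")[215:315,50:250],None,fx=4,fy=4))
```

```text
200 291 151 209
215 152 209 [199]
230 153 209 [198]
245 153 209 [198]
260 153 208 [198]
275 151 208 [198]
285 151 208 [186]
[array([0.49544622, 0.25692838, 0.161     ]), array([0.45208632, 0.31087642, 0.161     ])] 0.06921323664513354
bar yaw-90 38.790038251206795 [0.47376627 0.2839024  0.161     ]
casing [array([0.45950155, 0.18731714, 0.09      ]), array([0.37840405, 0.29064036, 0.09      ])]
(array([0.49456032, 0.25853211, 0.16101767]), [np.float64(0.0005955108430357844), np.float64(0.0005955108430357252)]) (array([0.45358402, 0.30946803, 0.15956012]), [np.float64(0.0003304305195907273), np.float64(0.00033043051959075697)])
yellow 180 231 279 304 204.84242424242424 292.1575757575758 [0.62194814 0.3197215  0.06      ]
tip,collar [0.67285734 0.15266563 0.05      ] [0.64991514 0.2289863  0.05      ]
```

View pics/w1c.png

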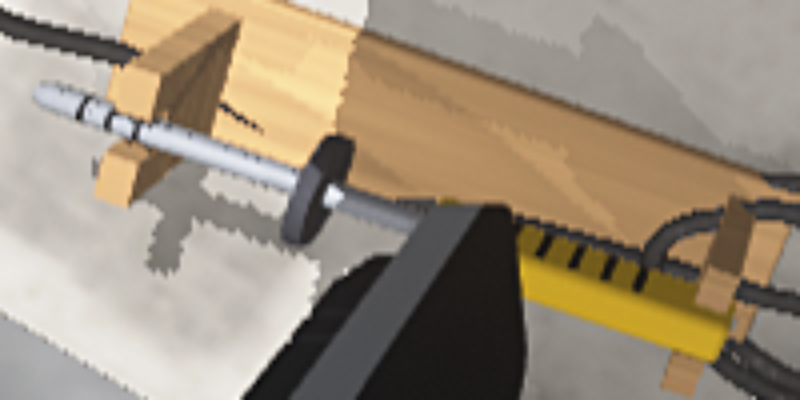

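Call:
servo_tool(series=[[85, 0, 0, 0, 0, 0, 7], [85, 0, 0, 0, 0, 0, 7], [85, 0, 0, 0, 0, 0, 7], [85, 0, 0, 0, 0, 0, 7], [70, 0, 0, 0, 0, 0, 7], [60, 0, 0, 0, 0, 0, 7], [50, 0, 0, 0, 0, 0, 7], [40, 0, 0, 0, 0, 0, 7], [30, 0, 0, 0, 0, 0, 7], [30, 0, 0, 0, 0, 0, 7]])

```text
t: 2.7
position: [0.4491, 0.3017, 0.3]
tool_rot: [-3.141, -0.0, 2.579]
wrist_force: [0.1, 0.2, -0.2]
grip_width: 0.0299
```

Call:
servo_tool(series=[[30, 0, 0, 0, 0, 0, 7], [30, 0, 0, 0, 0, 0, 7], [30, 0, 0, 0, 0, 0, 5.6]])

```text
t: 2.95
position: [0.4491, 0.3017, 0.3]
tool_rot: [-3.141, -0.0, 2.237]
wrist_force: [-0.3, 1.1, 1.0]
grip_width: 0.0299
```

Run:
```python
from h import *
o=monitor.get_obs(); print(o["joint_positions"],o["grip_width"])
i=vision.camera_info("wrist"); im=vision.capture("wrist"); cv2.imwrite("pics/w2.png",im)
delta([.4741,.284,.161],tool(128.4,0))
```

```text
[ 3.49675988e-01 -5.54782788e-02  3.51943528e-02  1.66191091e+00
  4.64524463e-05  1.25441159e+00] 0.029889777556012586
shift in tool axes mm [-29.4   9.  139. ]
turn deg [-0.03 -0.01 -0.56] shift in target axes [-29.4   8.6 139. ]
```

View pics/w2.png

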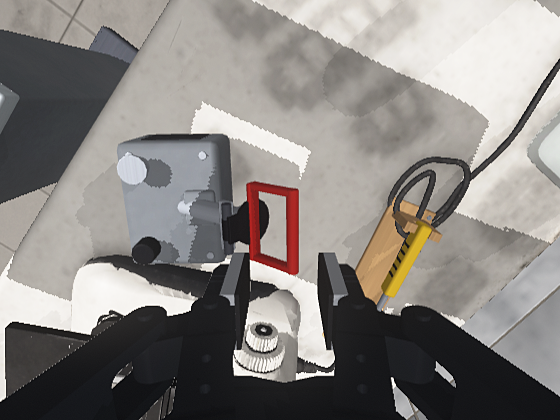

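Run:
```python
from h import *
i=vision.camera_info("wrist")
im=cv2.imread("pics/w2.png").astype(int)
m=((im[...,2]>90)&(im[...,1]<60)&(im[...,0]<60)); m[:150]=0
for r in (200,215,230,245,260):
    c=np.nonzero(m[r])[0]; c=c[c>272]; q=onz(0,(c[0]+c[-1])/2,r,.161,i); print(r,c[0],c[-1],q)
```

```text
200 286 297 [0.45650791 0.30401006 0.161     ]
215 286 297 [0.46417202 0.29427849 0.161     ]
230 287 297 [0.47235466 0.2845375  0.161     ]
245 287 297 [0.4804338 0.2742876 0.161    ]
260 273 297 [0.4841709  0.26022076 0.161     ]
```

Call:
servo_tool(series=[[30, -6, 2, 17, 0, 0, 0], [30, -6, 2, 17, 0, 0, 0], [30, -6, 2, 17, 0, 0, 0], [30, -6, 2, 17, 0, 0, 0], [30, -5, 1, 12, 0, 0, -0.5], [30, 0, 0, 0, 0, 0, 0]])

```text
t: 3.5
position: [0.4736, 0.2837, 0.2173]
tool_rot: [-3.138, -0.001, 2.254]
wrist_force: [0.0, -0.4, -0.5]
grip_width: 0.0303
```

Call:
servo_tool(series=[[30, 0, 0, 12, 0, 0, 0], [30, 0, 0, 12, 0, 0, 0], [30, 0, 0, 12, 0, 0, 0], [30, 0, 0, 10, 0, 0, 0], [30, 0, 0, 10, 0, 0, 0], [30, 0, 0, 0, 0, 0, 0]])

```text
t: 4.0
position: [0.4731, 0.2844, 0.1617]
tool_rot: [-3.139, -0.001, 2.252]
wrist_force: [0.5, 0.1, -0.7]
grip_width: 0.03
```

Run:
```python
from h import *
im=vision.capture("wrist"); cv2.imwrite("pics/w3.png",im)
```

```text
(no output)
```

View pics/w3.png

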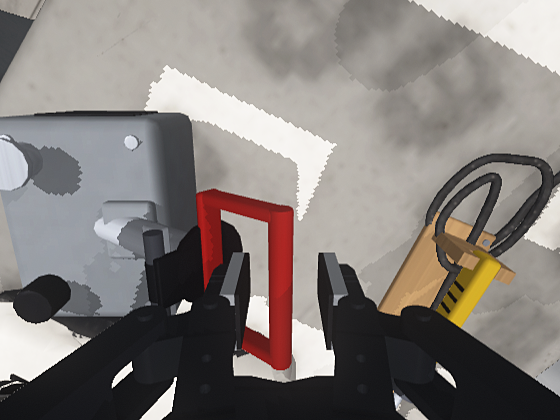

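Call:
servo_tool(series=[[20, 0, 0, 0, 0, 0, 0], [10, 0, 0, 0, 0, 0, 0], [6, 0, 0, 0, 0, 0, 0], [6, 0, 0, 0, 0, 0, 0], [6, 0, 0, 0, 0, 0, 0]])

```text
t: 4.47
position: [0.4728, 0.2834, 0.1639]
tool_rot: [-3.137, 0.0, 2.252]
wrist_force: [-7.7, -8.6, -0.0]
grip_width: 0.0075
```

Run:
```python
from h import *
o=monitor.get_obs(); print(o["position"],o["tool_rot"],o["wrist_force"],o["grip_width"])
M=np.array([.4425,.2577,.130]);u=np.array([np.cos(np.radians(38.4)),np.sin(np.radians(38.4)),0]);z=np.array([0,0,1.])
p=o["position"]-M; P=np.array([p@u,p[2]]);H=np.array([-.0149,.0213]); d=(P-H)*1e3
print(d,np.hypot(*d),np.degrees(np.arctan2(d[1],d[0])))
# rows: arc in (u,z); bar at TCP ; tilt rising to 16
R=54.6;a0=np.degrees(np.arctan2(d[1],d[0]))
N=40
ang=np.radians(np.linspace(a0,133,N+1)); til=np.radians(np.linspace(0,16,N+1))
rows=[]
for k in range(N):
    dp=R*np.array([np.cos(ang[k+1])-np.cos(ang[k]),np.sin(ang[k+1])-np.sin(ang[k])])
    t=til[k]; tz=np.array([np.sin(t),-np.cos(t)]); ty=np.array([np.cos(t),np.sin(t)])
    rows.append((round(dp@ty,1),round(dp@tz,1)))
print(rows)
```

```text
[0.4727535  0.28338723 0.16394882] [-3.13696124e+00  1.18090312e-04  2.25158354e+00] [-7.69823094 -8.61523062 -0.012751  ] 0.007532420665799264
[54.56503728 12.6488215 ] 56.01192711028642 13.05132031954673
[(np.float64(-0.7), np.float64(-2.8)), (np.float64(-0.8), np.float64(-2.7)), (np.float64(-1.0), np.float64(-2.7)), (np.float64(-1.1), np.float64(-2.6)), (np.float64(-1.2), np.float64(-2.6)), (np.float64(-1.3), np.float64(-2.5)), (np.float64(-1.4), np.float64(-2.5)), (np.float64(-1.5), np.float64(-2.4)), (np.float64(-1.7), np.float64(-2.3)), (np.float64(-1.8), np.float64(-2.3)), (np.float64(-1.9), np.float64(-2.2)), (np.float64(-2.0), np.float64(-2.1)), (np.float64(-2.0), np.float64(-2.0)), (np.float64(-2.1), np.float64(-1.9)), (np.float64(-2.2), np.float64(-1.8)), (np.float64(-2.3), np.float64(-1.7)), (np.float64(-2.4), np.float64(-1.6)), (np.float64(-2.4), np.float64(-1.5)), (np.float64(-2.5), np.float64(-1.4)), (np.float64(-2.6), np.float64(-1.3)), (np.float64(-2.6), np.float64(-1.1)), (np.float64(-2.7), np.float64(-1.0)), (np.float64(-2.7), np.float64(-0.9)), (np.float64(-2.8), np.float64(-0.8)), (np.float64(-2.8), np.float64(-0.6)), (np.float64(-2.8), np.float64(-0.5)), (np.float64(-2.8), np.float64(-0.4)), (np.float64(-2.8), np.float64(-0.3)), (np.float64(-2.9), np.float64(-0.1)), (np.float64(-2.9), np.float64(-0.0)), (np.float64(-2.9), np.float64(0.1)), (np.float64(-2.8), np.float64(0.3)), (np.float64(-2.8), np.float64(0.4)), (np.float64(-2.8), np.float64(0.5)), (np.float64(-2.8), np.float64(0.6)), (np.float64(-2.8), np.float64(0.8)), (np.float64(-2.7), np.float64(0.9)), (np.float64(-2.7), np.float64(1.0)), (np.float64(-2.6), np.float64(1.1)), (np.float64(-2.6), np.float64(1.2))]
```

Run:
```python
from h import *
im=vision.capture("wrist"); cv2.imwrite("pics/w4.png",im[150:420,100:460]); print(monitor.get_obs()["wrist_force"])
a=vision.capture("side"); cv2.imwrite("pics/s4.png",cv2.resize(a[150:270,170:330],None,fx=4.5,fy=4.5,interpolation=cv2.INTER_CUBIC))
```

```text
[-6.74821358 -8.35870352 -0.25114762]
```

View pics/w4.png

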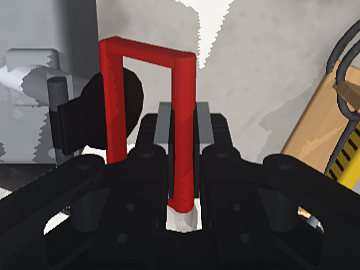

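View pics/s4.png

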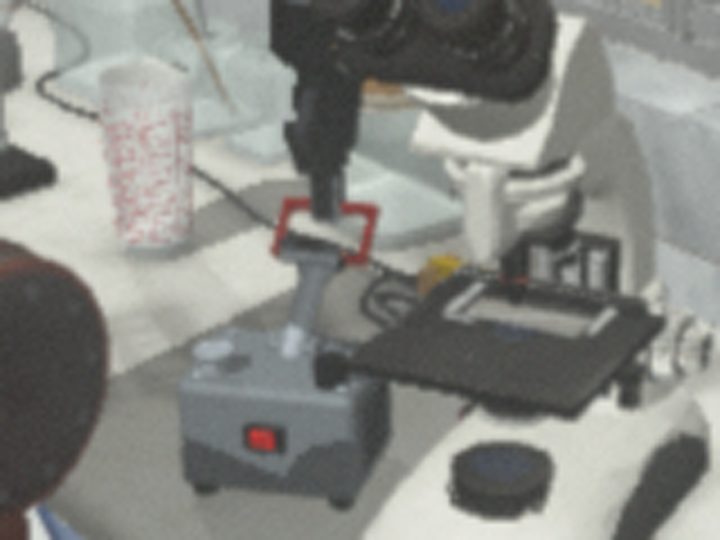

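Call:
servo_tool(series=[[6, 0, -1.2, -2.8, -0.4, 0, 0], [6, 0, -1.2, -2.7, -0.4, 0, 0], [6, 0, -1.1, -2.7, -0.4, 0, 0], [6, 0, -1.1, -2.6, -0.4, 0, 0], [6, 0, -1.2, -2.6, -0.4, 0, 0]])

```text
t: 4.98
position: [0.4696, 0.2809, 0.178]
tool_rot: [3.106, -0.0, 2.252]
wrist_force: [0.1, 0.8, -7.8]
grip_width: 0.0074
```

```bash
cat > arc.py <<'E'
from h import *
import sys
o=monitor.get_obs(); print(o["position"],o["tool_rot"],o["wrist_force"],o["grip_width"],o["joint_positions"])
M=np.array([.4425,.2577,.130]);u=np.array([np.cos(np.radians(38.4)),np.sin(np.radians(38.4)),0])
p=o["position"]-M; P=np.array([p@u,p[2]]);H=np.array([-.0149,.0213]); d=(P-H)*1e3
f=o["wrist_force"]; fu=np.array([f@u,f[2]]); er=d/np.hypot(*d)
print("r",np.hypot(*d),"ang",np.degrees(np.arctan2(d[1],d[0])),"Frad",fu@er,"Ftan",fu@[-er[1],er[0]])
E
python3 arc.py
```

```text
[0.46963485 0.2809137  0.17798047] [ 3.10556068e+00 -1.28620975e-04  2.25192411e+00] [ 0.13620893  0.75205301 -7.75385875] 0.007400691303820815 [ 0.29246348 -0.10497275 -0.23421491  1.40825622  0.01377085  1.18236363]
r 57.18953928195765 ang 27.809099300925745 Frad -3.1097826886706237 Ftan -7.126073099760083
```

Call:
servo_tool(series=[[6, 0, -1.3, -2.5, -0.4, 0, 0], [6, 0, -1.4, -2.5, -0.4, 0, 0], [6, 0, -1.5, -2.4, -0.4, 0, 0], [6, 0, -1.7, -2.3, -0.4, 0, 0], [6, 0, -1.8, -2.3, -0.4, 0, 0], [6, 0, -1.9, -2.2, -0.4, 0, 0], [6, 0, -2.0, -2.1, -0.4, 0, 0], [6, 0, -2.0, -2.0, -0.4, 0, 0], [6, 0, -2.1, -1.9, -0.4, 0, 0], [6, 0, -2.2, -1.8, -0.4, 0, 0]])

```text
t: 5.82
position: [0.4567, 0.2703, 0.2011]
tool_rot: [3.029, 0.0, 2.253]
wrist_force: [5.2, 8.8, 6.1]
grip_width: 0.0076
```

```bash
python3 arc.py
```

```text
[0.45665967 0.27028702 0.2010738 ] [3.02852811e+00 4.25765808e-04 2.25274433e+00] [5.22272532 8.81930028 6.07476217] 0.007637465132869435 [ 0.26197195 -0.25626862 -0.33132221  1.39225884  0.04563217  1.1531598 ]
r 60.17392421250479 ang 55.808660378395125 Frad 10.403395965546833 Ftan -4.503124279824413
```

Call:
servo_tool(series=[[6, 0, -2.2, -2.1, -0.4, 0, 0], [6, 0, -2.2, -2.0, -0.4, 0, 0], [6, 0, -2.3, -1.9, -0.4, 0, 0], [6, 0, -2.4, -1.7, -0.4, 0, 0], [6, 0, -2.5, -1.5, -0.4, 0, 0], [6, 0, -2.6, -1.3, -0.4, 0, 0], [6, 0, -2.7, -1.2, -0.4, 0, 0], [6, 0, -2.7, -1.1, -0.4, 0, 0], [6, 0, -2.8, -1.0, -0.4, 0, 0], [6, 0, -2.8, -0.8, -0.4, 0, 0]])

```text
t: 6.65
position: [0.4365, 0.254, 0.2142]
tool_rot: [2.955, 0.001, 2.253]
wrist_force: [0.4, 11.2, 17.3]
grip_width: 0.0075
```

```bash
python3 arc.py
```

```text
[0.43652765 0.2539921  0.21423087] [2.95486412e+00 1.17111639e-03 2.25349190e+00] [ 0.37202143 11.20811294 17.25907758] 0.0074611206429330175 [ 0.21845783 -0.43323713 -0.45592863  1.38024125  0.08218459  1.11336694]
r 63.42683500987032 ang 82.83017294660988 Frad 18.029429316517643 Ftan -5.042608963032844
```

Call:
servo_tool(series=[[6, 0.3, -2.8, -1.4, -0.4, 0, 0], [6, 0.3, -2.8, -1.2, -0.4, 0, 0], [6, 0.3, -2.8, -1.0, -0.4, 0, 0], [6, 0, -2.8, -0.8, -0.4, 0, 0], [6, 0, -2.9, -0.5, -0.4, 0, 0], [6, 0, -2.9, -0.3, -0.4, 0, 0]])

```text
t: 7.15
position: [0.4219, 0.2426, 0.2155]
tool_rot: [2.915, 0.002, 2.253]
wrist_force: [5.1, 6.1, 8.8]
grip_width: 0.0071
```

```bash
python3 arc.py
python3 - <<'E'
from h import *
a=vision.capture("side"); cv2.imwrite("pics/s5.png",cv2.resize(a[130:270,170:330],None,fx=4.2,fy=4.2,interpolation=cv2.INTER_CUBIC))
E
```

```text
[0.42186242 0.24256718 0.21545389] [2.91539534e+00 2.39498026e-03 2.25257668e+00] [5.05416223 6.09238978 8.81905301] 0.0070590056859191844 [ 0.18723546 -0.548021   -0.54118815  1.37667913  0.10458332  1.08653245]
r 65.03568138041415 ang 99.44575596036277 Frad 7.428387029520457 Ftan -9.087502590191558
```

View pics/s5.png

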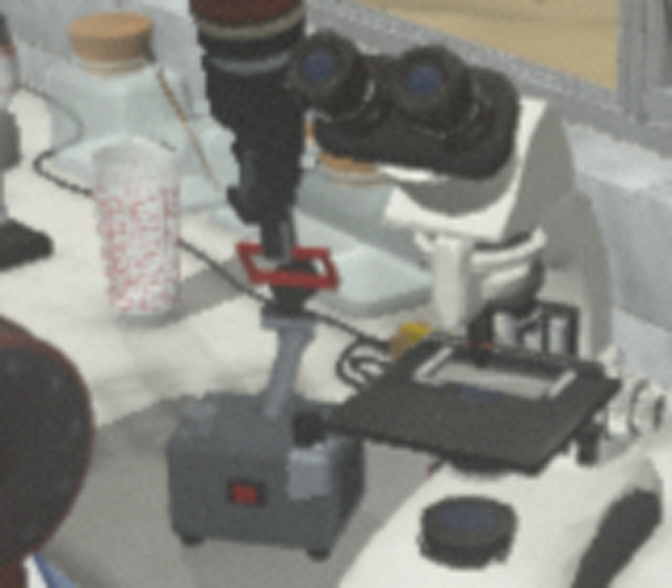

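Call:
servo_tool(series=[[6, 0, -2.9, -0.2, 0, 0, 0], [6, 0, -2.9, 0, 0, 0, 0], [6, 0, -2.9, 0.2, 0, 0, 0], [6, 0, -2.8, 0.3, 0, 0, 0], [6, 0, -2.8, 0.5, 0, 0, 0], [6, 0, -2.8, 0.7, 0, 0, 0]])

```text
t: 7.7
position: [0.4091, 0.2313, 0.2107]
tool_rot: [2.917, 0.005, 2.252]
wrist_force: [-4.4, 0.7, 11.9]
grip_width: 0.0072
```

```bash
python3 arc.py
```

```text
[0.4091255  0.23125398 0.21066467] [2.91720221 0.0047801  2.25199648] [-4.44320754  0.69858606 11.89187479] 0.007183650374475199 [ 0.16685144 -0.60523143 -0.5876549   1.3899607   0.10560776  1.06643017]
r 65.501688342354 ang 115.00005075783457 Frad 12.06591641943407 Ftan -2.2631380795510347
```

Call:
servo_tool(series=[[6, 0, -2.8, 0.5, 0, 0, 0], [6, 0, -2.8, 0.7, 0, 0, 0], [6, 0, -2.7, 0.9, 0, 0, 0], [6, 0, -2.7, 1.0, 0, 0, 0]])

```text
t: 8.03
position: [0.4006, 0.2243, 0.202]
tool_rot: [2.921, 0.004, 2.251]
wrist_force: [18.5, -5.4, -8.5]
grip_width: 0.0068
```

```bash
python3 arc.py
```

```text
[0.4006471  0.22430815 0.20201914] [2.92126558 0.00352976 2.25111689] [18.46968552 -5.36389633 -8.51889141] 0.006847197849004853 [ 0.15319247 -0.63991174 -0.62491794  1.39288126  0.10716988  1.05365683]
r 63.76179878880536 ang 127.30248639371206 Frad -13.529120003199917 Ftan -3.700864948488662
```

Call:
servo_tool(series=[[6, 0, -2.0, 0.5, 0, 0, 0], [6, 0, -2.0, 0.7, 0, 0, 0], [6, 0, 0, 0, 0, 0, 0]])

```text
t: 8.28
position: [0.3989, 0.225, 0.2014]
tool_rot: [2.914, -0.001, 2.254]
wrist_force: [15.4, 18.6, -2.3]
grip_width: 0.0067
```

```bash
python3 arc.py
python3 - <<'E'
from h import *
a=vision.capture("side"); cv2.imwrite("pics/s6.png",cv2.resize(a[130:270,170:330],None,fx=4.2,fy=4.2,interpolation=cv2.INTER_CUBIC))
E
```

```text
[0.39885851 0.22500335 0.20140169] [ 2.91350535e+00 -6.27255481e-04  2.25390829e+00] [15.44554276 18.63883441 -2.30641755] 0.006716694141439644 [ 0.14966362 -0.6537425  -0.63586358  1.39170685  0.11576514  1.04887054]
r 63.86870122075664 ang 128.33032318703977 Frad -16.496731832894156 Ftan -17.14690896521981
```

View pics/s6.png

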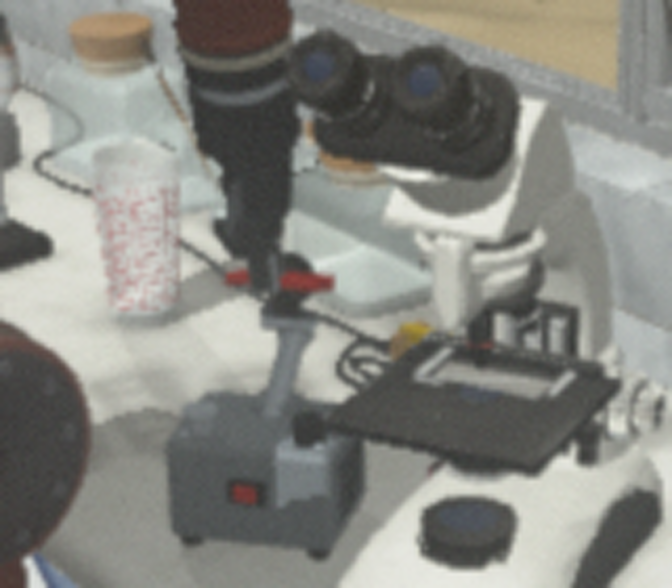

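Call:
servo_tool(series=[[6, 0, -1.0, 0.6, 0, 0, 0], [6, 0, 0, 0, 0, 0, 0], [6, 0, 0, 0, 0, 0, 0]])

```text
t: 8.58
position: [0.3988, 0.2249, 0.2013]
tool_rot: [2.912, -0.0, 2.254]
wrist_force: [16.9, 19.7, 0.3]
grip_width: 0.0073
```

```bash
python3 arc.py
```

```text
[0.39876894 0.22493166 0.20131584] [ 2.91179629e+00 -3.81628541e-04  2.25436595e+00] [16.8596656  19.7261153   0.26312187] 0.007279358799604855 [ 0.14893961 -0.65670103 -0.63814979  1.3909031   0.11664276  1.04783509]
r 63.872666221458154 ang 128.45881389863138 Frad -15.632365926962466 Ftan -20.104658895376534
```

Call:
servo_tool(series=[[12, 0, 0, 0, 0, 0, 0], [18, 0, 0, 0, 0, 0, 0], [26, 0, 0, 0, 0, 0, 0], [26, 0, 0, 0, 0, 0, 0]])

```text
t: 8.92
position: [0.3952, 0.2218, 0.198]
tool_rot: [2.925, 0.0, 2.252]
wrist_force: [-0.6, 0.5, -0.4]
grip_width: 0.0262
```

```bash
python3 arc.py
python3 - <<'E'
from h import *
a=vision.capture("side"); cv2.imwrite("pics/s7.png",cv2.resize(a[130:270,170:330],None,fx=4.2,fy=4.2,interpolation=cv2.INTER_CUBIC))
im=vision.capture("wrist"); cv2.imwrite("pics/w7.png",im)
E
```

```text
[0.39523284 0.22179835 0.19798549] [2.92524715e+00 8.63672054e-05 2.25188519e+00] [-0.60784069  0.45704305 -0.41973863] 0.02618755048215738 [ 0.14787491 -0.65548942 -0.64133616  1.39784584  0.10925798  1.04783432]
r 64.45721683882621 ang 133.59047814554793 Frad -0.1713034447323496 Ftan 0.4288124966218669
```

View pics/s7.png

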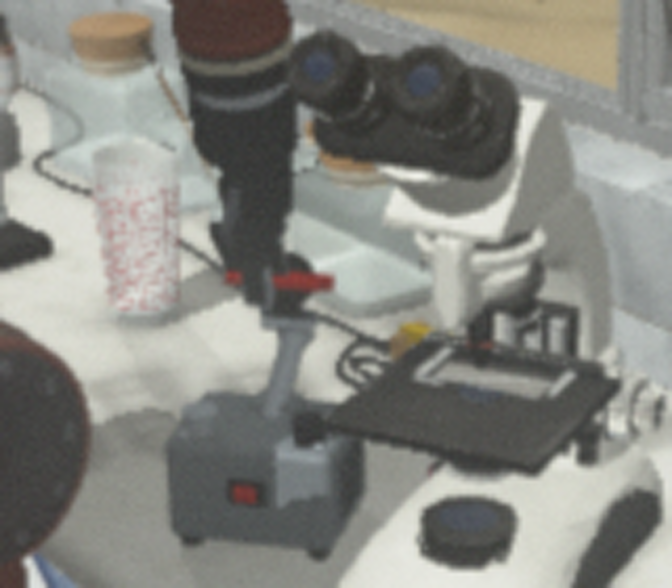

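View pics/w7.png

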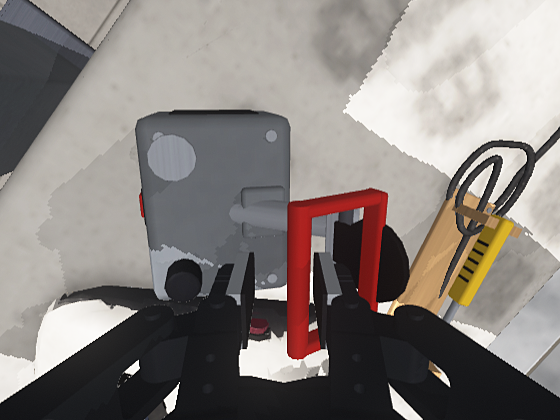

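Call:
servo_tool(series=[[26, 0, 4, 0, 0, 0, 0], [26, 0, 2, -10, 0, 0, 0], [26, 0, 2, -10, 0, 0, 0], [26, 0, 4, -20, 0, 0, 0], [26, 0, 4, -20, 0, 0, 0], [26, 0, 5, -25, 0, 0, 0], [40, 0, 5, -25, 0, 0, 0], [60, 0, 0, 0, 4, 0, 0], [60, 0, 0, 0, 4, 0, 0], [60, 0, 0, 0, 4.4, 0, 0]])

```text
t: 9.85
position: [0.3974, 0.223, 0.3133]
tool_rot: [3.141, 0.002, 2.252]
wrist_force: [-0.2, -0.5, 0.2]
grip_width: 0.0599
```

Run:
```python
from h import *
a=vision.capture("side"); cv2.imwrite("pics/s8.png",cv2.resize(a[130:270,170:330],None,fx=4.2,fy=4.2,interpolation=cv2.INTER_CUBIC))
im=vision.capture("wrist"); cv2.imwrite("pics/w8.png",im)
```

```text
(no output)
```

View pics/s8.png

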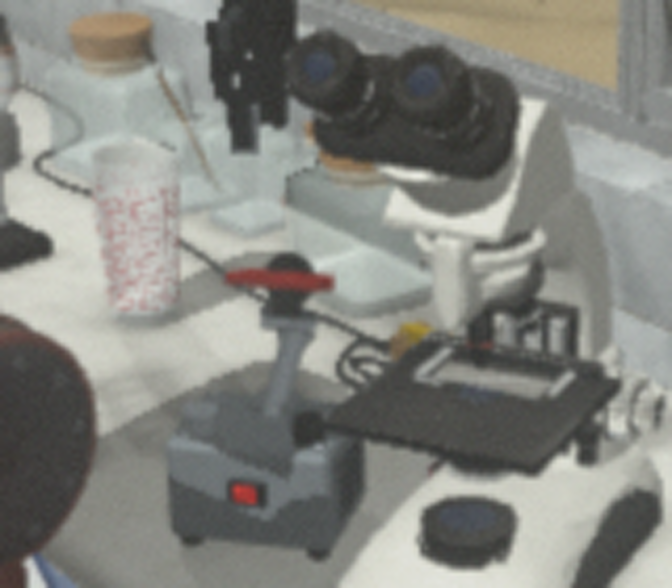

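View pics/w8.png

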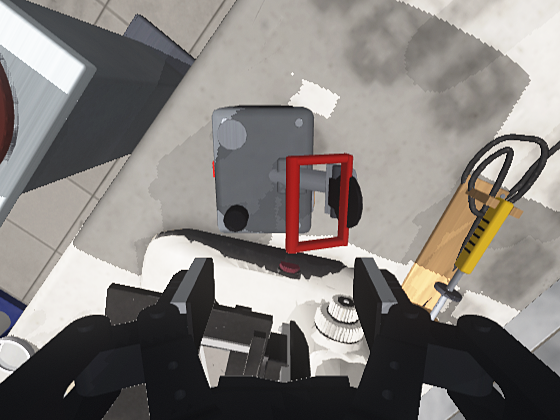

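Run:
```python
from h import *
i=vision.camera_info("wrist")
D=lambda x,y:ray("side",170+x/4.2-.4,130+y/4.2-.4)
M=np.array([.4425,.2577,.130]);y=np.radians(38.4);u=np.array([np.cos(y),np.sin(y),0]);v=np.array([-np.sin(y),np.cos(y),0])
for w,s in (((292,158),(229,278)),((292,249),(331,283))):
    p,e=tri(ray(0,*w,i),D(*s)); q=p-M; print(p,e,"u,v,z",q@u,q@v,q[2], "ang",np.degrees(np.arctan2(q[2]-.0213,q@u+.0149)))
```

```text
[0.38209982 0.25336671 0.19045004] [np.float64(0.0007837111954984609), np.float64(0.00078371119549828)] u,v,z -0.050026844236247064 0.03412146568040734 0.06045004437510884 ang 131.899609557447
[0.43100309 0.19711684 0.18930807] [np.float64(0.005535142193877166), np.float64(0.005535142193877145)] u,v,z -0.0466411502002527 -0.04033734899860666 0.059308069424038684 ang 129.86580011208798
```

Run:
```python
from h import *
i=vision.camera_info("wrist")
im=cv2.imread("pics/w8.png")
cv2.imwrite("pics/w8c.png",cv2.resize(im[120:320,390:560],None,fx=3.5,fy=3.5,interpolation=cv2.INTER_CUBIC))
```

```text
(no output)
```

View pics/w8c.png

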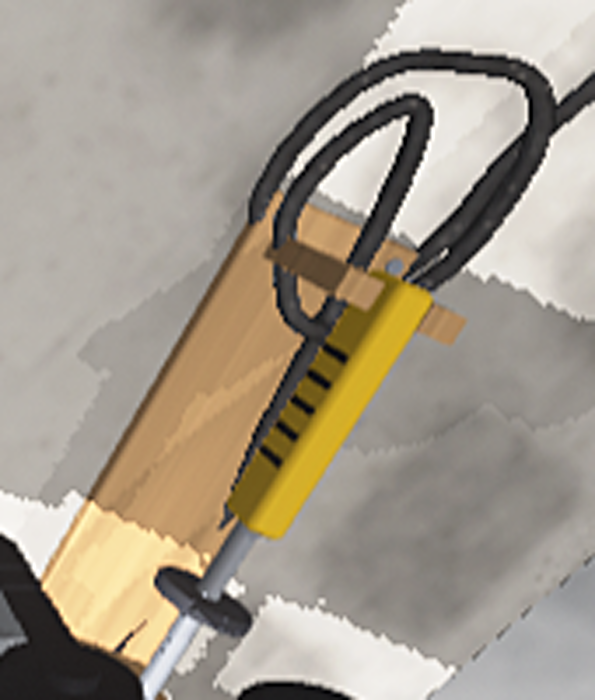

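Run:
```python
from h import *
i=vision.camera_info("wrist")
Z=lambda x,y,z:onz(0,390+x/3.5-.4,120+y/3.5-.4,z,i)
f=(Z(392,278,.06)+Z(432,292,.06))/2; n=(Z(243,527,.06)+Z(279,537,.06))/2
d=f-n; print(f,n,np.linalg.norm(d),np.degrees(np.arctan2(d[1],d[0])), "width",np.linalg.norm(Z(392,278,.06)-Z(432,292,.06)))
d/=np.linalg.norm(d); print("grip85",n+d*.05)
a=np.degrees(np.arctan2(d[1],d[0]))
g=n+d*.05; 
delta([g[0],g[1],.20],tool(a,0))
```

```text
[0.61215607 0.3515841  0.06      ] [0.63961555 0.26244782 0.06      ] 0.09327003423174883 107.12207022936957 width 0.01419356472872248
grip85 [0.62489513 0.31023181 0.06      ]
shift in tool axes mm [-76.  231.6 108.5]
turn deg [-0.31 -0.05 21.93] shift in target axes [ 16.  242.7 109.8]
```

Call:
servo_tool(series=[[50, 0, 0, 0, 0, 0, 5.5], [50, 0, 0, 0, 0, 0, 5.5], [50, 0, 0, 0, 0, 0, 5.5], [50, 0, 0, 0, 0, 0, 5.5], [50, 3, 40, 10, 0, 0, 0], [50, 3, 40, 20, 0, 0, 0], [50, 3, 40, 20, 0, 0, 0], [50, 3, 40, 20, 0, 0, 0], [50, 2, 40, 20, 0, 0, 0], [50, 2, 41, 20, 0, 0, 0]])

```text
t: 10.78
position: [0.6105, 0.3043, 0.209]
tool_rot: [3.138, -0.001, 1.868]
wrist_force: [-0.4, 0.5, 1.6]
grip_width: 0.0503
```

Call:
servo_tool(series=[[50, 0, 0, 0, 0, 0, 0]])

```text
t: 10.87
position: [0.6108, 0.3036, 0.1977]
tool_rot: [-3.131, -0.001, 1.867]
wrist_force: [0.0, -0.6, -2.6]
grip_width: 0.05
```

Run:
```python
from h import *
im=vision.capture("wrist"); cv2.imwrite("pics/w9.png",im)
```

```text
(no output)
```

View pics/w9.png

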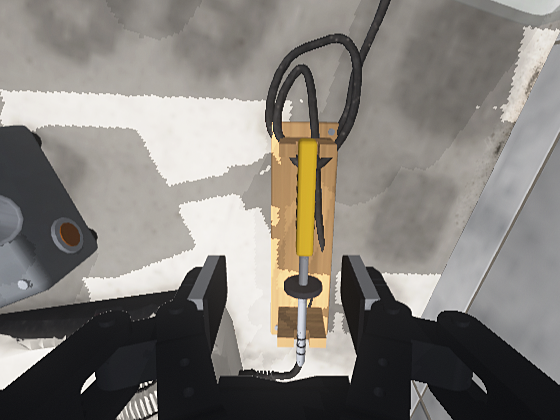

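Run:
```python
from h import *
i=vision.camera_info("wrist"); im=cv2.imread("pics/w9.png").astype(int)
m=(im[...,2]>140)&(im[...,1]>100)&(im[...,0]<40)
P=[]
for r in range(140,262,8):
    c=np.nonzero(m[r])[0]
    if len(c): print(r,c.min(),c.max(),end='; '); P.append(onz(0,(c.min()+c.max())/2,r,.06,i))
P=np.array(P); print(P[0],P[-1]); 
ends=np.nonzero(m[:,300:315].sum(1)>7)[0]; print(ends.min(),ends.max())
f=onz(0,308,ends.min(),.06,i);n=onz(0,305,ends.max(),.06,i); print(f,n,np.linalg.norm(f-n))
d=P[1]-P[-2]; a=np.degrees(np.arctan2(d[1],d[0])); d/=np.linalg.norm(d); print("yaw",a)
n=f-.095*d
g=n+d*.05; print(g); delta([g[0],g[1],.055],tool(a,0)); print(np.degrees(monitor.get_obs()["tool_rot"]))
```

```text
140 302 313; 148 299 316; 156 299 316; 164 299 315; 172 299 315; 180 299 315; 188 298 314; 196 298 314; 204 298 314; 212 298 298; 220 313 313; 228 297 313; 236 297 297; 244 297 312; 252 297 312; [0.61289541 0.35036377 0.06      ] [0.63907352 0.26244757 0.06      ]
140 141
[0.61325455 0.35047394 0.06      ] [0.61133012 0.34910378 0.06      ] 0.002362373124256873
yaw 106.33523332255935
[0.62591111 0.30729048 0.06      ]
shift in tool axes mm [ -1.3  18.6 146.6]
turn deg [-0.46 -0.07  0.67] shift in target axes [ -0.9  17.4 146.8]
[-1.79543966e+02 -7.45194687e-02  1.07000144e+02]
```

Call:
servo_tool(series=[[40, 0, 9, 15, 0, 0, -0.6], [40, 0, 8, 15, 0, 0, 0], [40, -1, 0, 20, 0, 0, 0], [40, 0, 0, 20, 0, 0, 0], [40, 0, 0, 20, 0, 0, 0], [36, 0, 0, 20, 0, 0, 0], [36, 0, 0, 15, 0, 0, 0], [36, 0, 0, 0, 0, 0, 0]])

```text
t: 11.58
position: [0.6237, 0.3073, 0.083]
tool_rot: [-3.141, -0.001, 1.879]
wrist_force: [-0.7, -0.7, -1.1]
grip_width: 0.036
```

Run:
```python
from h import *
print(monitor.get_obs()["position"],monitor.get_obs()["tool_rot"])
im=vision.capture("wrist"); cv2.imwrite("pics/w10.png",im)
delta([.6259,.3073,.045],tool(106.3,0))
```

```text
[0.62374255 0.30730138 0.08304129] [-3.14115636e+00 -8.37215755e-04  1.87860235e+00]
shift in tool axes mm [-0.6  1.2 39.9]
turn deg [ 0.06 -0.04  1.33] shift in target axes [-0.6  1.3 39.9]
```

View pics/w10.png

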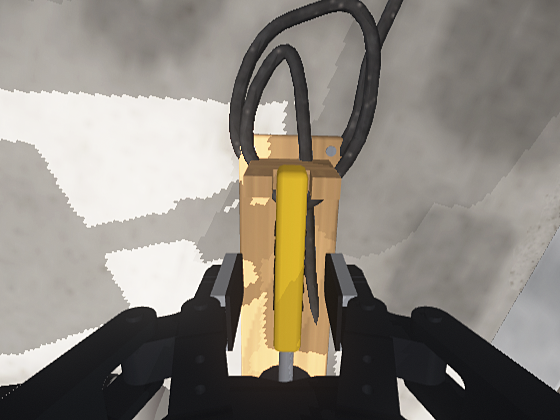

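Call:
servo_tool(series=[[36, 0, 1.2, 13, 0, 0, 1.2], [36, 0, 0, 13, 0, 0, 0], [36, 0, 0, 12, 0, 0, 0], [36, 0, 0, 0, 0, 0, 0]])

```text
t: 11.97
position: [0.6248, 0.3077, 0.042]
tool_rot: [-3.138, -0.0, 1.858]
wrist_force: [-0.7, 0.4, -0.7]
grip_width: 0.0359
```

Call:
servo_tool(series=[[26, 0, 0, 0, 0, 0, 0], [16, 0, 0, 0, 0, 0, 0], [8, 0, 0, 0, 0, 0, 0], [8, 0, 0, 0, 0, 0, 0], [8, 0, 0, 0, 0, 0, 0]])

```text
t: 12.38
position: [0.6267, 0.3083, 0.0457]
tool_rot: [3.141, -0.0, 1.858]
wrist_force: [-0.1, 0.3, 0.5]
grip_width: 0.0131
```

Run:
```python
from h import *
print(monitor.get_obs())
im=vision.capture("wrist"); cv2.imwrite("pics/w11.png",im)
```

```text
{'t': 12.3833, 'joint_positions': array([2.70412005e-01, 4.54723486e-01, 1.43188839e-01, 1.25847813e+00,
       1.12678136e-04, 1.55445866e+00]), 'dq': array([ 6.35713319e-05, -2.17441679e-03, -1.53223242e-04, -4.25629773e-04,
       -7.44453720e-04,  3.61562434e-05]), 'joint_efforts': array([-2.90506479e-02, -7.11621952e+01,  4.87873006e+01,  1.46120922e-01,
       -2.84164556e-02,  2.99166224e-02]), 'position': array([0.62674309, 0.30825525, 0.04572038]), 'tool_rot': array([ 3.14080737e+00, -9.98623394e-05,  1.85754609e+00]), 'wrist_force': array([-0.0839534 ,  0.25546   ,  0.50575316]), 'ft_torque': array([-0.04887928,  0.01304995,  0.05956901]), 'grip_width': 0.013055938190371062}
```

View pics/w11.png

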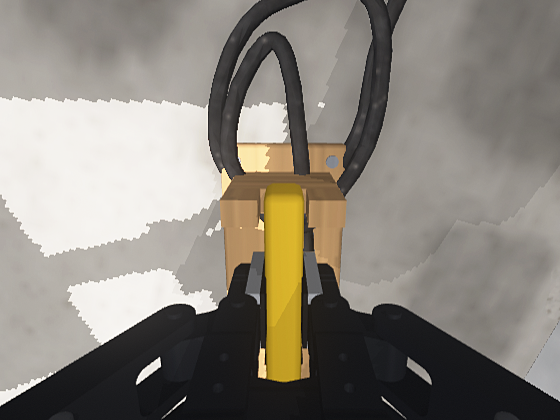

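Call:
servo_tool(series=[[8, 0, 0, -5, 0, 0, 0], [8, 0, 0, -10, 0, 0, 0], [8, 0, 0, -20, 0, 0, 0], [8, 0, 0, -25, 0, 0, 0], [8, 0, 0, -25, 0, 0, 0], [8, 0, 0, -25, 0, 0, 0], [8, 0, 0, -25, 0, 0, 0], [8, 0, 0, -25, 0, 0, 0], [8, 0, 0, -20, 0, 0, 0], [8, 0, 0, -10, 0, 0, 0]])

```text
t: 13.27
position: [0.6273, 0.3084, 0.2399]
tool_rot: [3.137, -0.0, 1.858]
wrist_force: [0.8, 0.4, -0.4]
grip_width: 0.0129
```

Call:
servo_tool(series=[[8, 15, 0, 0, 0, 0, 0], [8, 25, 0, 0, 0, 0, 0], [8, 25, 0, 0, 0, 0, 0], [8, 20, 0, 0, 0, 0, 0], [8, 5, 0, 0, 0, 0, 0], [8, 0, 0, 0, 0, 0, 0]])

```text
t: 13.77
position: [0.5997, 0.3962, 0.234]
tool_rot: [-3.14, -0.0, 1.86]
wrist_force: [0.5, -1.2, -0.5]
grip_width: 0.0131
```

```bash
cat > ins.py <<'E'
from h import *
import sys
M=np.array([.4425,.2577,.130]); YAW=38.4
OFF=np.array([-.0857,0,-.0043])
def tgt(s,M=M,yaw=YAW):
    R=tool(yaw,-35); ax=R.as_matrix()[:,0]
    return M+s*ax-R.apply(OFF),R
def where(M=M,yaw=YAW):
    p,r=state(); R=tool(yaw,-35).as_matrix(); z=-R[:,2]; T=np.c_[R[:,0],np.cross(z,R[:,0]),z]
    o=p+r.apply(OFF); t=p+r.apply(OFF-[.08,0,0])
    print("origin in tube mm",np.round(T.T@(o-M)*1e3,1),"tip",np.round(T.T@(t-M)*1e3,1),"F tube",np.round(T.T@monitor.get_obs()["wrist_force"],1))
if __name__=="__main__":
    p,R=tgt(float(sys.argv[1])); print("target",p,R.as_euler("xyz")); delta(p,R); where(); print(monitor.get_obs()["joint_positions"],monitor.get_obs()["grip_width"])
E
python3 ins.py .115
python3 - <<'E'
from h import *
im=vision.capture("wrist"); cv2.imwrite("pics/w12.png",im)
a=vision.capture("side"); cv2.imwrite("pics/s12.png",a)
E
```

```text
target [0.57327508 0.36135105 0.24159444] [ 3.14159265 -0.61086524  0.67020643]
shift in tool axes mm [-25.9 -35.3  -7.5]
turn deg [-20.87  30.77  65.9 ] shift in target axes [-30.3  10.9 -30.5]
origin in tube mm [207.4 -68.7 -13. ] tip [ 183.  -142.9    4.1] F tube [-0.6 -1.3 -0.2]
[4.02403620e-01 4.92979339e-01 5.35282739e-01 1.61467266e+00
 2.80406162e-04 1.68410838e+00] 0.013094006987593396
```

View pics/w12.png

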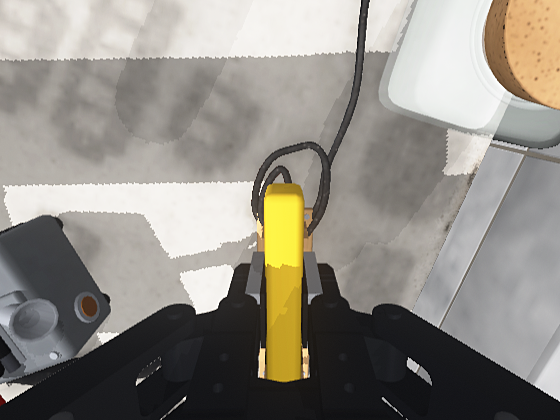

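View pics/s12.png

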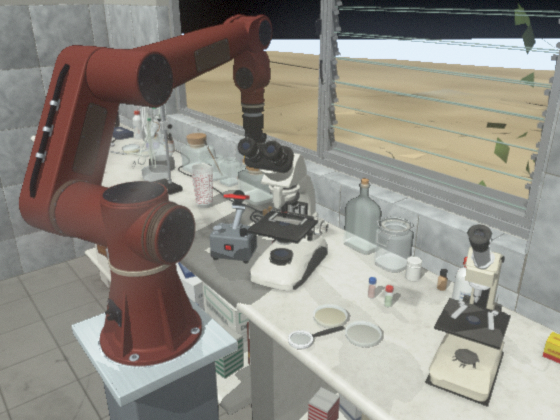

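Call:
servo_tool(series=[[8, 0, 0, -2, 0, 0, 6.8], [8, 0, 0, -2, 0, 0, 6.8], [8, 0, 0, -2, 0, 0, 6.8], [8, 0, 0, -2, 0, 0, 6.8], [8, 0, 0, -2, 0, 0, 6.8], [8, 0, 0, -2, 0, 0, 6.8], [8, 0, 0, -2, 0, 0, 6.8], [8, 0, 0, -2, 0, 0, 6.8], [8, 0, 0, -2, 0, 0, 6.8], [8, 0, 0, -2, 0, 0, 6.8]])

```text
t: 14.7
position: [0.6016, 0.393, 0.2552]
tool_rot: [3.141, 0.0, 0.663]
wrist_force: [0.3, 0.7, -1.5]
grip_width: 0.0125
```

```bash
python3 ins.py .115
```

```text
target [0.57327508 0.36135105 0.24159444] [ 3.14159265 -0.61086524  0.67020643]
shift in tool axes mm [-41.8   7.5  13.6]
turn deg [ 0.14 35.02 -0.39] shift in target axes [-42.1   7.2 -12.9]
origin in tube mm [175.    7.9  35.5] tip [109.5   8.4  81.4] F tube [-0.4  0.3 -1.6]
[ 3.97459952e-01  5.01740365e-01  5.85351212e-01  1.65465376e+00
 -2.61476483e-04  2.87598669e+00] 0.012497690267515744
```

Call:
servo_tool(series=[[8, 0, 0, 0, 0, 5, 0], [8, 0, 0, 0, 0, 5, 0], [8, 0, 0, 0, 0, 5, 0], [8, 0, 0, 0, 0, 5, 0], [8, 0, 0, 0, 0, 5, 0], [8, 0, 0, 0, 0, 5, 0], [8, 0, 0, 0, 0, 5, -0.4], [8, 0, 0, 0, 0, 0, 0]])

```text
t: 15.37
position: [0.5968, 0.3917, 0.2478]
tool_rot: [3.141, -0.593, 0.676]
wrist_force: [-1.7, -0.3, -4.0]
grip_width: 0.0129
```

```bash
python3 ins.py .115
python3 - <<'E'
from h import *
im=vision.capture("wrist"); cv2.imwrite("pics/w13.png",im)
a=vision.capture("side"); cv2.imwrite("pics/s13.png",cv2.resize(a[130:270,170:330],None,fx=4.2,fy=4.2,interpolation=cv2.INTER_CUBIC))
a=vision.capture("scene"); cv2.imwrite("pics/sc13.png",cv2.resize(a[180:320,220:380],None,fx=4.2,fy=4.2,interpolation=cv2.INTER_CUBIC))
E
```

```text
target [0.57327508 0.36135105 0.24159444] [ 3.14159265 -0.61086524  0.67020643]
shift in tool axes mm [-34.4   8.9 -15.7]
turn deg [-0.12  1.    0.25] shift in target axes [-34.1   9.1 -16.3]
origin in tube mm [149.2   8.7 -14.8] tip [ 69.2   8.4 -13.4] F tube [-3.6  0.8 -2.4]
[ 0.31697473 -0.26579515 -0.37846361  0.89451892  0.1966033   2.84038064] 0.012857437433226569
```

View pics/w13.png

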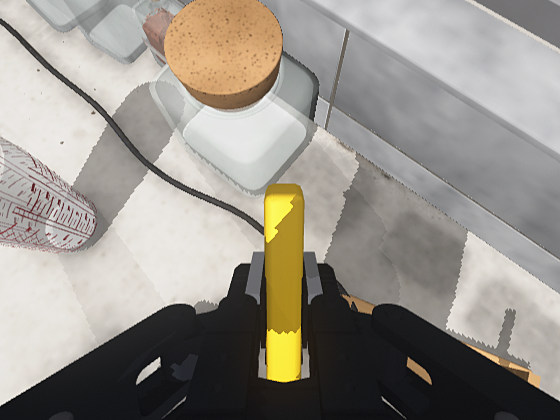

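View pics/s13.png

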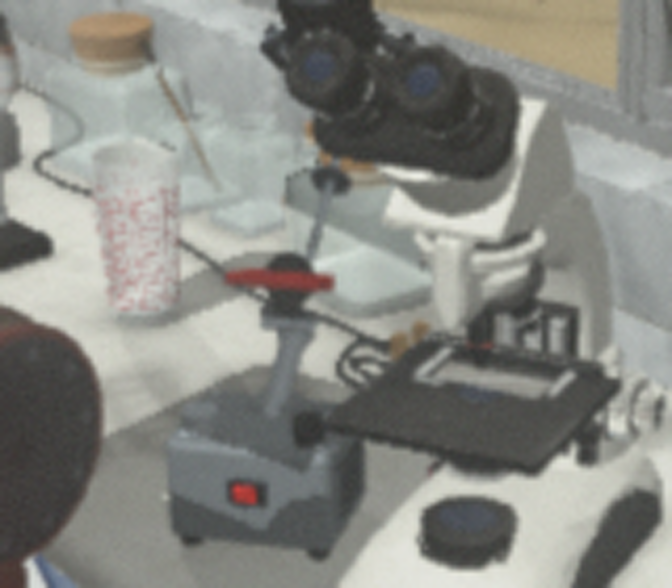

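View pics/sc13.png

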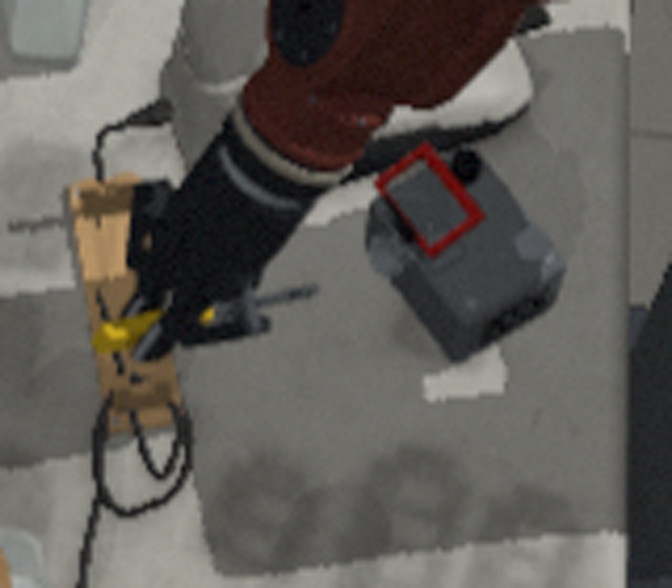

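Run:
```python
from ins import *
p,r=state(); t=p+r.apply(OFF-[.08,0,0]); o=p+r.apply(OFF)
for n,x0,y0 in (("scene",220,180),("side",170,130)):
    f=lambda q:np.round((proj(n,q)-[x0,y0]+.4)*4.2,0)
    print(n,"mouth",f(M),"tip",f(t),"collar",f(o))
a=cv2.imread("pics/sc13.png"); cv2.imwrite("pics/sc13c.png",cv2.resize(a[130:360,270:500],None,fx=2.6,fy=2.6,interpolation=cv2.INTER_CUBIC))
```

```text
scene mouth [389. 258.] tip [316. 289.] collar [238. 307.]
side mouth [295. 330.] tip [312. 253.] collar [334. 174.]
```

View pics/sc13c.png

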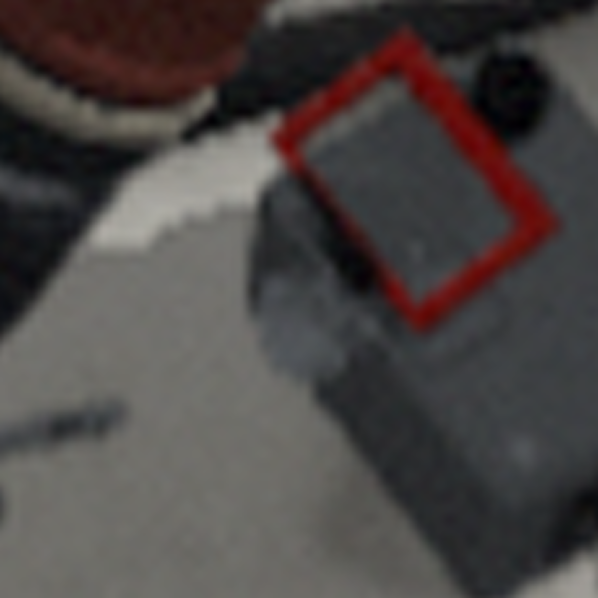

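Run:
```python
import cv2
a=cv2.imread("pics/w12.png"); b=cv2.imread("pics/w9.png")
import numpy as np
f=lambda a:cv2.resize(a,None,fx=3.5,fy=3.5,interpolation=cv2.INTER_CUBIC)
cv2.imwrite("pics/cc.png",np.hstack([f(a[210:380,0:112]),f(b[120:290,0:112])]))
```

```text
(no output)
```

View pics/cc.png

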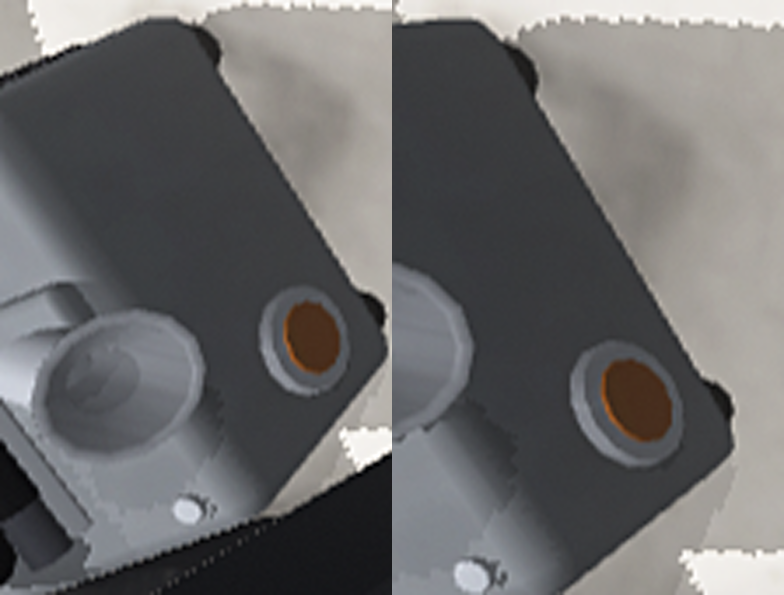

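Run:
```python
from ins import *
p,r=state(); i=vision.camera_info("wrist")
T=np.eye(4);T[:3,:3]=r.as_matrix();T[:3,3]=p; C=np.linalg.inv(T)@i["pose"]
T2=np.eye(4);T2[:3,:3]=Ro.from_euler("xyz",[-3.14,0,1.86]).as_matrix();T2[:3,3]=[.5997,.3962,.234]
j={"K":i["K"],"pose":T2@C}
print("pred mouth px",proj(0,M,j),"at z=.13 from px",onz(0,33.9,320.1,.13,j))
for s in (1,-1):
  for ax in (tool(38.4,-35).as_matrix()[:,1],tool(38.4,-35).as_matrix()[:,2]):
    print((proj(0,M+s*.0165*ax,j)-[0,210]+.4)*3.5)
```

```text
pred mouth px [ 34.19763729 320.25425464] at z=.13 from px [0.44227139 0.25777337 0.13      ]
[163.16303998 447.23089326]
[196.89339948 337.80349905]
[ 77.6081396 325.3367445]
[ 38.3030948  441.33765765]
```

```bash
python3 ins.py .1
```

```text
target [0.56364562 0.35371883 0.23299079] [ 3.14159265 -0.61086524  0.67020643]
shift in tool axes mm [-59.    7.1 -11.2]
turn deg [0.06 0.69 0.37] shift in target axes [-58.8   7.5 -11.9]
origin in tube mm [158.8   6.9 -10.9] tip [78.9  6.4 -9.9] F tube [0.5 0.  0. ]
[ 0.3183077  -0.25539055 -0.3555217   0.90069731  0.1945162   2.84078586] 0.01333560317456545
```

Call:
servo_tool(series=[[8, 0, 3, -5, 0, 0.9, 0.2], [8, 0, 3, -5, 0, 0, 0], [8, 0, 3, -6, 0, 0, 0], [8, -10, 0, 0, 0, 0, 0], [8, -10, 0, 0, 0, 0, 0], [8, -10, 0, 0, 0, 0, 0], [8, 0, 0, 0, 0, 0, 0], [8, 0, 0, 0, 0, 0, 0]])

```text
t: 16.18
position: [0.5811, 0.3663, 0.2523]
tool_rot: [3.139, -0.615, 0.675]
wrist_force: [0.6, -0.3, -0.9]
grip_width: 0.0129
```

```bash
python3 ins.py .09
```

```text
target [0.55722598 0.34863069 0.22725503] [ 3.14159265 -0.61086524  0.67020643]
shift in tool axes mm [-38.7  -1.1   3.4]
turn deg [-0.01 -0.26  0.2 ] shift in target axes [-38.7  -0.9   3.5]
origin in tube mm [128.7  -1.2   3.1] tip [48.7 -1.5  2.8] F tube [-0.3 -0.6 -1. ]
[ 0.27667801 -0.37444352 -0.46653273  0.90038179  0.22329606  2.81117873] 0.012866634080027696
```

Call:
servo_tool(series=[[8, -5, -1, 3, 0, 0, 0], [8, -10, 0, 0, 0, 0, 0], [8, -10, 0, 0, 0, 0, 0], [8, -10, 0, 0, 0, 0, 0], [8, -3, 0, 0, 0, 0, 0], [8, 0, 0, 0, 0, 0, 0], [8, 0, 0, 0, 0, 0, 0]])

```text
t: 16.77
position: [0.5574, 0.3491, 0.2275]
tool_rot: [3.139, -0.616, 0.675]
wrist_force: [0.8, 0.2, -1.0]
grip_width: 0.013
```

```bash
python3 ins.py .07
python3 - <<'E'
from h import *
a=vision.capture("side"); cv2.imwrite("pics/s14.png",cv2.resize(a[150:250,200:300],None,fx=6,fy=6,interpolation=cv2.INTER_CUBIC))
a=vision.capture("scene"); cv2.imwrite("pics/sc14.png",cv2.resize(a[200:280,260:340],None,fx=7,fy=7,interpolation=cv2.INTER_CUBIC))
E
```

```text
target [0.54438669 0.3384544  0.2157835 ] [ 3.14159265 -0.61086524  0.67020643]
shift in tool axes mm [-20.6   0.2  -0.1]
turn deg [-0.02 -0.27  0.22] shift in target axes [-20.6   0.3  -0. ]
origin in tube mm [90.5 -0.1 -0.4] tip [10.5 -0.4 -0.8] F tube [ 0.  -0.4 -1.3]
[ 0.25533683 -0.47007338 -0.58263559  0.88396661  0.23522128  2.79256102] 0.01300278454173107
```

View pics/s14.png

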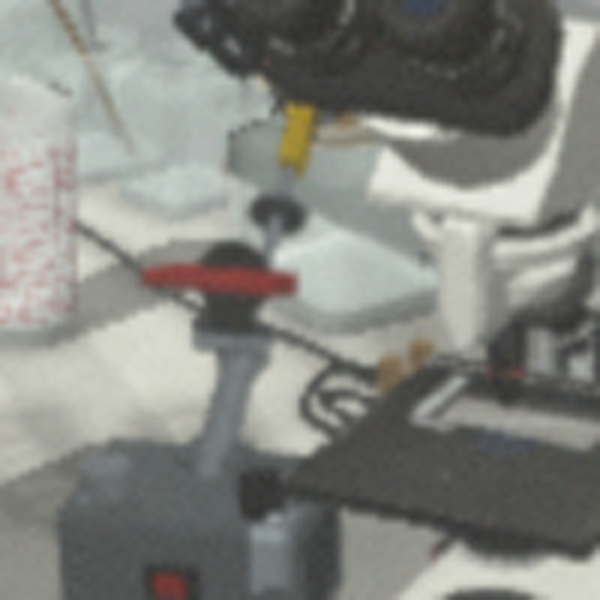

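View pics/sc14.png

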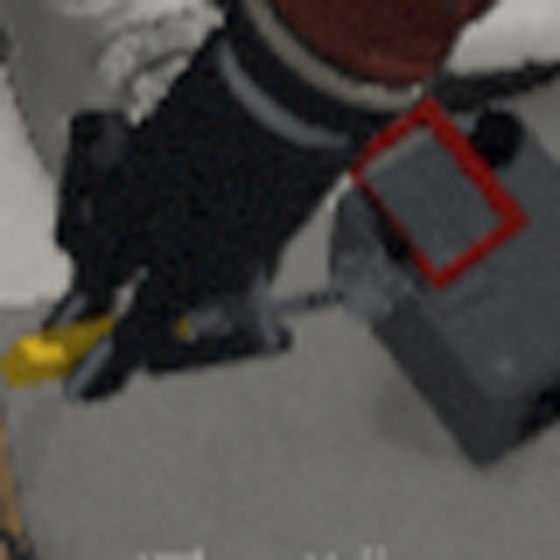

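Call:
servo_tool(series=[[8, -5, 0, 0, 0, -0.2, 0.2], [8, -5, 0, 0, 0, 0, 0], [8, -5, 0, 0, 0, 0, 0], [8, -5, 0, 0, 0, 0, 0], [8, -5, 0, 0, 0, 0, 0], [8, -5, 0, 0, 0, 0, 0], [8, 0, 0, 0, 0, 0, 0]])

```text
t: 17.45
position: [0.5369, 0.3332, 0.2086]
tool_rot: [-3.14, -0.61, 0.67]
wrist_force: [-0.3, 1.0, -2.0]
grip_width: 0.0133
```

```bash
python3 ins.py .03
```

```text
target [0.51870813 0.31810182 0.19284044] [ 3.14159265 -0.61086524  0.67020643]
shift in tool axes mm [-28.4   0.5  -0.6]
turn deg [-0.05  0.04 -0.02] shift in target axes [-28.4   0.5  -0.6]
origin in tube mm [58.4  0.5 -0.6] tip [-21.6   0.6  -0.5] F tube [-0.8  1.  -1.8]
[ 0.2334433  -0.55199989 -0.67142945  0.88701726  0.24566634  2.77636537] 0.01325897517512074
```

Call:
servo_tool(series=[[8, -5, 0, -0.5, 0, 0, 0], [8, -5, 0, 0, 0, 0, 0], [8, -5, 0, 0, 0, 0, 0], [8, -5, 0, 0, 0, 0, 0], [8, -5, 0, 0, 0, 0, 0], [8, -5, 0, 0, 0, 0, 0], [8, 0, 0, 0, 0, 0, 0]])

```text
t: 18.03
position: [0.5175, 0.3178, 0.1919]
tool_rot: [-3.14, -0.61, 0.67]
wrist_force: [1.1, -0.6, -0.9]
grip_width: 0.0127
```

```bash
python3 ins.py .0
```

```text
target [0.49944921 0.30283739 0.17563315] [ 3.14159265 -0.61086524  0.67020643]
shift in tool axes mm [-28.5   0.5  -0.1]
turn deg [-0.05  0.04 -0.01] shift in target axes [-28.5   0.5  -0.1]
origin in tube mm [28.5  0.5 -0.1] tip [-51.5   0.6  -0. ] F tube [-0.1 -1.2 -1. ]
[ 0.20877889 -0.64144439 -0.75981096  0.8934648   0.25882598  2.75479385] 0.012653825231324895
```

Call:
servo_tool(series=[[8, -5, 0.3, 0, 0, 0, 0], [8, -5, 0, 0, 0, 0, 0], [8, -5, 0, 0, 0, 0, 0], [8, -5, 0, 0, 0, 0, 0], [8, -4, 0, 0, 0, 0, 0], [8, 0, 0, 0, 0, 0, 0]])

```text
t: 18.53
position: [0.5024, 0.3054, 0.1782]
tool_rot: [-3.141, -0.61, 0.67]
wrist_force: [-0.5, 0.1, -1.4]
grip_width: 0.013
```

```bash
python3 ins.py .0
```

```text
target [0.49944921 0.30283739 0.17563315] [ 3.14159265 -0.61086524  0.67020643]
shift in tool axes mm [-4.7  0.2 -0.1]
turn deg [-0.05  0.03 -0.01] shift in target axes [-4.7  0.2 -0.1]
origin in tube mm [ 4.7  0.2 -0.1] tip [-75.3   0.2  -0. ] F tube [-1.1  0.4 -0.9]
[ 0.18656727 -0.71645735 -0.83015913  0.90302196  0.27057073  2.73530848] 0.012953678462139543
```

Now creep in 1 mm at a time until force rises.

Call:
servo_tool(series=[[8, -1, 0, 0, 0, 0, 0], [8, -1, 0, 0, 0, 0, 0], [8, -1, 0, 0, 0, 0, 0], [8, -1, 0, 0, 0, 0, 0], [8, 0, 0, 0, 0, 0, 0]])

```text
t: 18.95
position: [0.5005, 0.3038, 0.1769]
tool_rot: [-3.141, -0.611, 0.671]
wrist_force: [-0.3, -1.2, -0.9]
grip_width: 0.013
```

```bash
python3 ins.py .0
```

```text
target [0.49944921 0.30283739 0.17563315] [ 3.14159265 -0.61086524  0.67020643]
shift in tool axes mm [-1.9  0.1  0.2]
turn deg [-0.04 -0.03  0.02] shift in target axes [-1.9  0.1  0.2]
origin in tube mm [1.9 0.  0.2] tip [-78.1   0.    0.1] F tube [-1.3 -0.7 -0.2]
[ 0.18325709 -0.72796243 -0.83980998  0.90449322  0.27255966  2.73213778] 0.013003384484877856
```

Call:
servo_tool(series=[[8, -1, 0, 0, 0, 0, 0], [8, 0, 0, 0, 0, 0, 0], [8, 0, 0, 0, 0, 0, 0]])

```text
t: 19.2
position: [0.5003, 0.3036, 0.1771]
tool_rot: [-3.141, -0.613, 0.671]
wrist_force: [3.4, 3.8, 0.2]
grip_width: 0.013
```

```bash
python3 ins.py .0
```

```text
target [0.49944921 0.30283739 0.17563315] [ 3.14159265 -0.61086524  0.67020643]
shift in tool axes mm [-1.8  0.   0.5]
turn deg [-0.04 -0.12  0.04] shift in target axes [-1.7  0.   0.5]
origin in tube mm [ 1.7 -0.   0.4] tip [-78.3  -0.1   0.2] F tube [ 4.2  0.9 -2.7]
[ 0.18243498 -0.73127969 -0.84210275  0.90428045  0.27360939  2.73139604] 0.013047539851124295
```

Call:
servo_tool(series=[[8, -1, 0, 0, 0, 0, 0], [8, 0, 0, 0, 0, 0, 0], [8, 0, 0, 0, 0, 0, 0]])

```text
t: 19.45
position: [0.5001, 0.3034, 0.1773]
tool_rot: [3.141, -0.615, 0.672]
wrist_force: [5.9, 7.1, 1.2]
grip_width: 0.0133
```

```bash
python3 ins.py .0
```

```text
target [0.49944921 0.30283739 0.17563315] [ 3.14159265 -0.61086524  0.67020643]
shift in tool axes mm [-1.7  0.   0.9]
turn deg [-0.04 -0.23  0.07] shift in target axes [-1.7  0.   0.9]
origin in tube mm [ 1.7 -0.1  0.5] tip [-78.3  -0.2   0.2] F tube [ 8.1  1.9 -4.2]
[ 0.18166088 -0.7347332  -0.844416    0.90386723  0.27477161  2.73060343] 0.013256598097865998
```

Call:
servo_tool(series=[[8, -0.5, 0, 0, 0, 0, 0], [8, 0, 0, 0, 0, 0, 0], [8, 0, 0, 0, 0, 0, 0], [8, 0, 0, 0, 0, 0, 0]])

```text
t: 19.78
position: [0.5001, 0.3034, 0.1775]
tool_rot: [3.141, -0.616, 0.672]
wrist_force: [8.5, 7.5, 2.2]
grip_width: 0.013
```

```bash
python3 ins.py .0
python3 - <<'E'
from h import *
a=vision.capture("side"); cv2.imwrite("pics/s15.png",cv2.resize(a[150:250,200:300],None,fx=6,fy=6,interpolation=cv2.INTER_CUBIC))
a=vision.capture("scene"); cv2.imwrite("pics/sc15.png",cv2.resize(a[200:280,260:340],None,fx=7,fy=7,interpolation=cv2.INTER_CUBIC))
E
```

```text
target [0.49944921 0.30283739 0.17563315] [ 3.14159265 -0.61086524  0.67020643]
shift in tool axes mm [-1.8  0.   1.1]
turn deg [-0.04 -0.28  0.09] shift in target axes [-1.8  0.   1.1]
origin in tube mm [ 1.8 -0.1  0.6] tip [-78.2  -0.2   0.2] F tube [10.5  0.5 -4.7]
[ 0.18124911 -0.73642597 -0.84549971  0.90363096  0.27540913  2.73018916] 0.013020374715600922
```

View pics/s15.png

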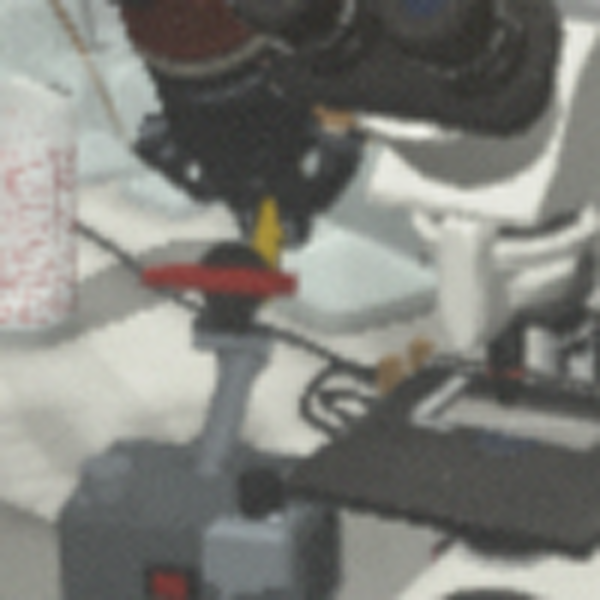

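View pics/sc15.png

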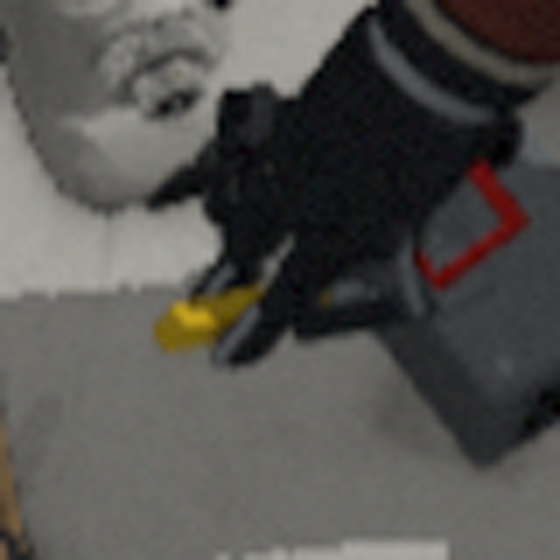

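Call:
servo_tool(series=[[8, 1.5, 0, 0, 0, 0, 0], [8, 2, 0, 0, 0, 0, 0], [8, 4, 0, 0, 0, 0, 0], [8, 6, 0, 0, 0, 0, 0], [8, 6, 0, 0, 0, 0, 0], [8, 6, 0, 0, 0, 0, 0]])

```text
t: 20.38
position: [0.5157, 0.3157, 0.1902]
tool_rot: [-3.141, -0.611, 0.67]
wrist_force: [0.3, -0.7, -0.5]
grip_width: 0.0132
```

```bash
python3 ins.py .1
```

```text
target [0.56364562 0.35371883 0.23299079] [ 3.14159265 -0.61086524  0.67020643]
shift in tool axes mm [74.7  0.   0.1]
turn deg [-0.04 -0.    0.  ] shift in target axes [74.7  0.   0.1]
origin in tube mm [25.3  0.   0.1] tip [-54.7   0.    0.1] F tube [-0.5 -0.8 -0.3]
[ 0.20484898 -0.65240089 -0.76994508  0.89430855  0.26090827  2.75128186] 0.013185459324921094
```

Call:
servo_tool(series=[[8, 8, 0, 0, 0, 0, 0], [8, 8, 0, 0, 0, 0, 0], [8, 8, 0, 0, 0, 0, 0], [8, 8, 0, 0, 0, 0, 0], [8, 8, 0, 0, 0, 0, 0], [8, 8, 0, 0, 0, 0, 0], [8, 8, 0, 0, 0, 0, 0], [8, 10, 0, 0, 0, 0, 0], [8, 12, 0, 0, 0, 0, 0], [8, 12, 0, 0, 0, 0, 0]])

```text
t: 21.22
position: [0.5735, 0.3617, 0.242]
tool_rot: [-3.141, -0.611, 0.67]
wrist_force: [-0.9, -0.7, -0.9]
grip_width: 0.0128
```

```bash
python3 ins.py .16
```

```text
target [0.60216346 0.3842477  0.26740538] [ 3.14159265 -0.61086524  0.67020643]
shift in tool axes mm [44.4  0.1  0.1]
turn deg [-0.04 -0.01  0.01] shift in target axes [44.4  0.1  0.1]
origin in tube mm [1.156e+02 1.000e-01 1.000e-01] tip [35.6  0.1  0. ] F tube [-1.5  0.1 -0.1]
[ 0.27243151 -0.39794061 -0.50133703  0.89419749  0.22476306  2.80997721] 0.012834392695562741
```

Call:
servo_tool(series=[[8, 12, 0, 0, 0, 0, 0], [8, 12, 0, 0, 0, 0, 0], [8, 12, 0, 0, 0, 0, 0], [8, 0, 0, -2, 0, -5, 0], [8, 0, 0, -2, 0, -5, 0], [8, 0, 0, -2, 0, -5, 0], [8, 0, 0, -2, 0, -5, 0], [8, 0, 0, -2, 0, -5, 0], [8, 0, 0, -2, 0, -5, 0], [8, 0, 0, -2, 0, -5, 0]])

```text
t: 22.05
position: [0.593, 0.377, 0.2756]
tool_rot: [3.141, -0.006, 0.671]
wrist_force: [0.8, 0.4, -0.5]
grip_width: 0.0132
```

Call:
servo_tool(series=[[8, 0, 0, -6, 0, 0, 0], [8, 0, 0, 0, 0, 0, 0], [8, 0, 0, 0, 0, 0, 0], [8, 0, 0, 0, 0, 0, 0]])

```text
t: 22.38
position: [0.5922, 0.3766, 0.2831]
tool_rot: [3.141, -0.013, 0.671]
wrist_force: [-0.4, 0.3, -1.7]
grip_width: 0.0128
```

```bash
python3 ins.py .16
python3 - <<'E'
from h import *
o=monitor.get_obs(); print(o["position"],o["tool_rot"],o["dq"])
a=vision.capture("side"); cv2.imwrite("pics/s16.png",cv2.resize(a[110:270,170:330],None,fx=3.7,fy=3.7,interpolation=cv2.INTER_CUBIC))
a=vision.capture("scene"); cv2.imwrite("pics/sc16.png",a)
E
```

```text
target [0.60216346 0.3842477  0.26740538] [ 3.14159265 -0.61086524  0.67020643]
shift in tool axes mm [12.3  0.2 15.9]
turn deg [0.000e+00 3.423e+01 3.000e-02] shift in target axes [ 1.2  0.2 20. ]
origin in tube mm [176.    0.2  67.5] tip [1.099e+02 1.000e-01 1.125e+02] F tube [-1.1  0.5 -1.4]
[0.37920549 0.43682305 0.55358661 1.6747005  0.00360912 2.85013049] 0.012840963340551733
[0.59222888 0.37663329 0.28310692] [ 3.14135416 -0.0133541   0.67069245] [-0.00072692 -0.01749333 -0.00821589  0.00928465 -0.00232276  0.00131762]
```

View pics/s16.png

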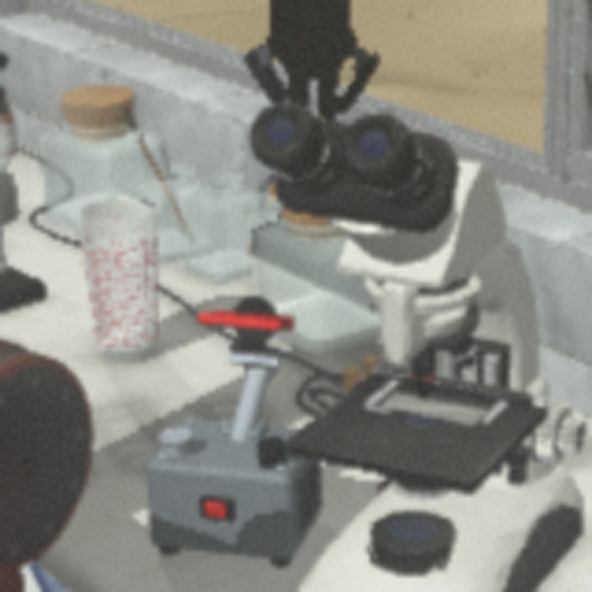

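View pics/sc16.png

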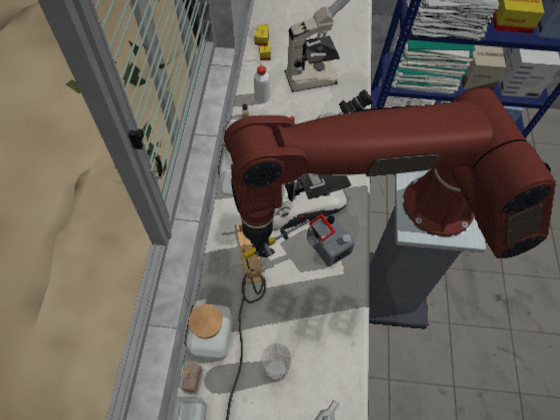

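Call:
servo_tool(series=[[8, 0, 0, 0, 0, 0, 0], [8, 0, 0, 0, 0, 0, 0], [8, 0, 0, 0, 0, 0, 0], [8, 0, 0, 0, 0, 0, 0]])

```text
t: 22.82
position: [0.5924, 0.3765, 0.2814]
tool_rot: [-3.141, -0.01, 0.671]
wrist_force: [0.6, -0.4, -1.5]
grip_width: 0.0128
```

Run:
```python
from ins import *
p,r=state(); o=p+r.apply(OFF); t=p+r.apply(OFF-[.08,0,0]); print(o,t)
f=lambda q:np.round((proj("scene",q)-[235,200]+.4)*6)
f2=lambda q:np.round((proj("side",q)-[220,110]+.4)*6)
print("scene tip",f(t),"collar",f(o),"side tip",f2(t),f2(o)); print(monitor.get_obs()["dq"],monitor.get_obs()["tool_rot"],monitor.get_obs()["grip_width"])
a=vision.capture("scene"); b=vision.capture("side")
g=lambda x:cv2.resize(x,None,fx=6,fy=6,interpolation=cv2.INTER_CUBIC)
cv2.imwrite("pics/f.png",np.hstack([g(a[200:265,235:300]),g(b[110:175,220:285])]))
```

```text
[0.52518951 0.32326511 0.28490649] [0.46251255 0.27355585 0.28413915]
scene tip [444. 126.] collar [300. 206.] side tip [125. 308.] [168. 264.]
[-0.00054475  0.00882424  0.0064149   0.00256062 -0.00100619 -0.00048582] [-3.14112817 -0.00959189  0.6705211 ] 0.012788068497217482
```

View pics/f.png

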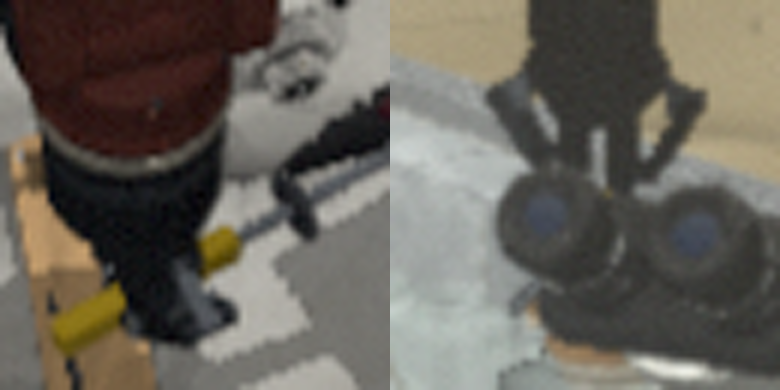

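Call:
servo_tool(series=[[8, 0, 0, 0, 0, 0, 0], [8, 0, 0, 0, 0, 0, 0], [8, 0, 0, 0, 0, 0, 0], [8, 0, 0, 0, 0, 0, 0], [8, 0, 0, 0, 0, 0, 0], [8, 0, 0, 0, 0, 0, 0]])

```text
t: 23.42
position: [0.5925, 0.3766, 0.2811]
tool_rot: [-3.141, -0.009, 0.671]
wrist_force: [0.5, -0.5, -0.8]
grip_width: 0.0132
```

Run:
```python
from h import *
o=monitor.get_obs(); print(o["position"],o["tool_rot"],o["dq"],o["grip_width"]); print(arm.hand_in())
```

```text
[0.59250608 0.37663896 0.28106475] [-3.14103801 -0.00901762  0.67057827] [ 3.39820333e-05 -3.84576353e-04  6.16011124e-04  1.62854176e-03
  6.04482542e-04 -9.07338508e-04] 0.013213013548157996
the job is handed in; nothing more can be done
None
```

I did the whole job and handed it in at about 23.4 s, still holding the dipstick. No verdict came back, so what follows rests on my own measurements.

- **Cap:** I gripped the red bar and swung the cap back to its stop. Sighting the bar from two cameras afterwards put it at about 2.17 rad, though the sightings of one bar end disagreed by 5.5 mm. The last side picture I took with a clear view, after drawing the stick out, still showed it open.
- **Insertion:** I took the stick from its cradle and slid it into the tube until it stopped, with about 10 N on it along the tube. The collar itself was hidden from view. My position estimate put it 1.8 mm from the rim, against a limit of 2.5 mm. I could only place my grip along the handle to within 1–2 mm, so I judged it seated mainly because it stopped moving while the force rose.
- **Final hold:** I drew the stick right out and am holding it level to about 0.5°, at about 0.284 m above the worktop. Its tip is about 15 cm from the mouth, and it is still in the grip (13 mm opening). The collar appeared where I expected in the scene view, but the microscope hid the stick from the side camera.

I saw no bystander moved in the pictures, but I did not measure their positions.

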